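# Set up blocks on the vacuum plate and set the inner knob

## Task

Set up the vacuum hold-down plate: first clear the grey carton off it into the grey open tray, upright, and lay every brass block flat on the plate, pointing lengthwise at the dark rear fence with one short end flush against it. Next lay the straightedge flat on the plate with its red-lined edge flush against the free ends of all the blocks. Only then turn the small inner knob of the control box until its red pointer stands at the green index, leaving the outer ring as it is set, and finally press the green start button fully and let go; do not disturb the multimeter, the valve or the black tape, and leave everything in place.

Things in the scene. Friction and masses are not known exactly. Their poses are not given: they have to be found in the camera images.
- plate: fixed aluminium vacuum plate, 200 (x) by 270 (y) by 12 mm; a dark steel fence stands along its far (+x) side from x = 75 to 90 mm, its top 32 mm above the plate's underside. Origin: centre of the underside, on the bench. Fixed, but at a different place and yaw each time.
- fence (a point): middle of the fence's front face where it meets the plate's top; axes as the plate's: x points into the fence, y along it, z up. The face spans y from -135 to 135 mm.
- block0: loose brass-coloured block, 70 (x) by 36 (y) by 22 mm, 0.14 to 0.28 kg, two dark dots on top; origin: centre of the underside. Either short end may face the fence. Two or three of the three blocks are present, the others are None.
- block1: as block0
- block2: as block0
- straightedge: loose steel straightedge, 50 (x) by 240 (y) by 8 mm, about 0.35 kg, most of it in the steel; its working edge is the +x side (x = +25 mm), marked with a red line on top. A blue upright grip, 12 mm thick (x from -18 to -6 mm) and 90 mm long (y), stands on it from z = 8 to 44 mm: pinch it across x, high enough to clear the 22 mm tall blocks. Origin: centre of the underside.
- carton: loose plain grey carton, 56 (x) by 85 (y) by 60 mm high, 0.15 kg, standing on the plate at the start; origin: centre of the underside; grip it across x
- stores_tray: fixed open grey tray, 110 (x) by 140 (y) by 22 mm, walls and floor about 4 mm; origin: centre of the underside
- console: fixed grey control box, 120 (x) by 170 (y) by 45 mm high; origin: centre of the underside. The concentric knobs' upright axis is at x = 0, y = +33 mm, the start button at x = 0, y = -58 mm.
- inner_knob (a joint): angle of the small inner knob (rad, 0 to 5.24), growing clockwise seen from above; friction 0.03 N m, stays where it is left. Knurled aluminium cylinder, 26 mm diameter, standing up from the ring's top (58 mm above the bench) to 80 mm above the bench; red pointer line on top. At 0 the pointer stands at +2.62 rad (counter-clockwise) from the console's +x.
- inner_pointer (a point): tip of the red pointer on the knob's top, 12 mm from the axis, 80 mm above the bench; its x axis points outward along the pointer
- outer_ring (a joint): angle of the outer ring (rad), same sense; must not be turned. Dark steel disc of 64 mm diameter round the knob's foot, from 45 to 58 mm above the bench; it turns easily (0.02 N m) when touched.
- ring_mark (a point): orange mark on top of the ring, 28 mm from the axis
- index: green index clip on the dial; origin on the knobs' axis at the box's top; its x axis points from the axis to the clip (36 to 46 mm out). It stands between -0.38 and +0.6 rad from the console's +x, always 1.4 to 2.9 rad clockwise of the pointer's start.
- index_mark (a point): inner end of the green clip, 36 mm from the axis
- start_button (a joint): travel of the green spring button (m), 0 up, 0.006 fully pressed (5 N)
- start_button_top (a point): centre of the top of the green start button, 28 mm diameter; it is pressed straight down
- multimeter: bystander: yellow and black multimeter, 145x75x43 mm, at the back right; leave alone
- valve_body: bystander: brass ball valve with red lever, 26x77x44 mm, behind the clamp fixture; leave alone
- tape_black: bystander: roll of black tape, 57 mm across, 19 mm high, behind the control box; leave alone

How it is judged:
On the way, in this order (a step that is already met when the one before it is completed fails the run):
1. the carton stands in the grey tray and every block lies on the plate, flush against the fence (x of carton in the frame of stores_tray between -0.05 and 0.05 m and y of carton in the frame of stores_tray between -0.06 and 0.06 m and angle between carton's own z axis and vertical below 0.1 rad and z of carton in the frame of stores_tray between -0.002 and 0.012 m and x of block0 in the frame of fence between -0.0385 and -0.033 m and y of block0 in the frame of fence between -0.12 and 0.12 m and z of block0 in the frame of fence between -0.003 and 0.003 m and angle between the x axis of each of block0, block1, block2 and the x axis of fence, either way round below 0.06 rad and angle between each of block0, block1, block2's own z axis and vertical below 0.06 rad and x of block1 in the frame of fence between -0.0385 and -0.033 m and y of block1 in the frame of fence between -0.12 and 0.12 m and z of block1 in the frame of fence between -0.003 and 0.003 m and x of block2 in the frame of fence between -0.0385 and -0.033 m and y of block2 in the frame of fence between -0.12 and 0.12 m and z of block2 in the frame of fence between -0.003 and 0.003 m), for 0.2 s.
2. the straightedge lies flat with its red-lined edge flush against the free ends of all the blocks (x of block0 in the frame of fence between -0.0385 and -0.033 m and y of block0 in the frame of fence between -0.12 and 0.12 m and z of block0 in the frame of fence between -0.003 and 0.003 m and angle between the x axis of each of block0, block1, block2 and the x axis of fence, either way round below 0.06 rad and angle between each of block0, block1, block2, straightedge's own z axis and vertical below 0.06 rad and x of block1 in the frame of fence between -0.0385 and -0.033 m and y of block1 in the frame of fence between -0.12 and 0.12 m and z of block1 in the frame of fence between -0.003 and 0.003 m and x of block2 in the frame of fence between -0.0385 and -0.033 m and y of block2 in the frame of fence between -0.12 and 0.12 m and z of block2 in the frame of fence between -0.003 and 0.003 m and x of block0 in the frame of straightedge between 0.0565 and 0.063 m and y of block0 in the frame of straightedge between -0.115 and 0.115 m and x of block1 in the frame of straightedge between 0.0565 and 0.063 m and y of block1 in the frame of straightedge between -0.115 and 0.115 m and x of block2 in the frame of straightedge between 0.0565 and 0.063 m and y of block2 in the frame of straightedge between -0.115 and 0.115 m and angle between the y axis of straightedge and the y axis of fence, either way round below 0.05 rad and z of straightedge in the frame of fence between -0.003 and 0.003 m), for 0.2 s.
3. the inner knob's pointer stands at the green index (angle between the x axis of inner_pointer and the x axis of index, either way round below 0.13 rad and horizontal distance between inner_pointer and index_mark below 0.032 m), for 0.3 s.
4. the start button is pressed fully (value of joint start_button above 0.0045 m), for 0.05 s.
At the end, for the whole second after the job is handed in: Carton upright in the tray. Every block flat on the plate, end within 3 mm of the fence, square within 0.06 rad. Straightedge flat, parallel to the fence within 0.05 rad, red-lined edge within 3 mm of every block's free end. Knob pointer within 0.13 rad of the index, button up, all at rest (all of step 2 and all of step 3 and x of carton in the frame of stores_tray between -0.05 and 0.05 m and y of carton in the frame of stores_tray between -0.06 and 0.06 m and angle between carton's own z axis and vertical below 0.1 rad and z of carton in the frame of stores_tray between -0.002 and 0.012 m and linear speed of each of block0, block1, block2, straightedge, carton below 0.02 m/s and value of joint start_button below 0.002 m); the robot touches nothing.
It fails at once if the outer ring is turned (its mark moves more than 4 mm) (distance of ring_mark from where it was at the start of the episode above 0.004 m).
It fails at once if the start button is pressed before the knob stands at the index (value of joint start_button above 0.0035 m and not (angle between the x axis of inner_pointer and the x axis of index, either way round below 0.13 rad and horizontal distance between inner_pointer and index_mark below 0.032 m)).
It fails at once if the multimeter is disturbed (moved more than 25 mm) (distance of multimeter from where it was at the start of the episode above 0.025 m).
It fails at once if the valve body is disturbed (moved more than 25 mm) (distance of valve_body from where it was at the start of the episode above 0.025 m).
It fails at once if the tape black is disturbed (moved more than 25 mm) (distance of tape_black from where it was at the start of the episode above 0.025 m).
Of block0, block1, block2 only 2 to 3 are there at a start; the rules pass over those that are not, and their reading is None.
At some moment in a run one of block0, block1, block2, straightedge may be knocked a few centimetres aside while the robot is not near it.
It also fails if it takes over 210 s, if anything falls off the work surface, if the arm or the gripper's body presses on something with over 40 N, if the wrist force passes 120 N, or if a joint passes its speed limit or range.

## Robot

A 6-joint arm with a two-finger parallel gripper is mounted at the origin on a cart in front of the work surface, level with it; the furniture and walls round the work are solid. World frame = base frame: x ahead of the robot, y to its left, z up, the work surface at z = 0. Lengths are in m, angles in rad, forces in N, time in s.
With the tool pointing down it reaches from about 0.25 to 0.85 m from the base axis. Payload 12.5 kg.
Tool frame: the origin (TCP) lies on the centre line of the jaws, within the pads' length; the fingertips stand 11 mm ahead of it and the grasp point (between the pads) lies 8 mm behind it (env.tcp_to_tips is the distance from the TCP to the fingertips, in m); z points along the fingers, y is the line along which they close (so a half turn about z gives the same grasp; the last joint's range is limited). The gripper opens to 93 mm and grips with 3 to 60 N. Pads are 15 mm wide; open, the fingers measure 128 mm over their backs; the gripper's body (75 mm by 188 mm) begins 65 mm behind the grasp point.
Start: joints at [-1.305, 0.351, 1.652, -0, 1.139, -0.085], TCP at [0.189, -0.516, 0.23] pointing down, gripper open.
Joint ranges: [-2.75, 2.75], [-0.79, 2.1], [0.01, 2.65], [-1.57, 4.71], [0.07, 3.14], [-2.87, 2.87]. Speed limits (rad/s): [2.22, 2.22, 2.79, 3.14, 3.14, 3.14].

## Interface

Orientations are given as [roll, pitch, yaw] about the fixed x, y, z axes, in that order (R = Rz(yaw) Ry(pitch) Rx(roll)).
In Python, from cell import env gives the robot as it stands. The module is installed in compiled form; this text tells all that it offers.
- The arm moves only by the shell command python3 -m pendant 'ROWS' [OPENING] [FORCE]. ROWS is JSON, a list of rows, each an object of numbers: "dx", "dy", "dz": the shift along the tool's x, y, z in mm; "spin": the turn about the tool's z in degrees. A call has 1 to 12 rows; each row shifts and turns the commanded pose from where the row before left it, along the tool's axes as they then stand; what a row does not reach is not made up. A row lasts 1/12 s, in which the tool goes at most 41.7 mm and 7.16 degrees, less where a joint would pass 70% of its speed; a pose out of reach is approached as far as the arm can. A call with a gripper value outside its range is refused whole. OPENING is the finger opening in mm, from 0 to 93, set as the call begins (- or left out, the last holds). The fingers move at their own pace and stop on an object; FORCE is the grip in N (left out, the last holds). Time passes only in rows, so rows that do not move let the fingers close. It gives the time, the measured TCP pose, the force, the opening and the grip force at its end, in the units of the state.
- env.read_state(): the state, without advancing time (a new reading comes with each control period).
- env.snapshot(name): name is "side" or "top"; returns a dict with "frame" (480x640x3 uint8, red, green, blue), "mtx" (3x3 intrinsics, pixels), "rvec" (rotation vector, rad) and "tvec" (3), from world to camera coordinates, as OpenCV has them. Camera axes: x right, y down, z forward; pixel columns grow to the right and rows downward; lengths in m; the calibration is good to about 2 mm. A picture is of the moment at which its call begins. There is no depth.
- env.hand_in(): hands the job in; it is judged then, once.
Trained networks look in the newest picture that a camera, given by its name, has taken for a name from the list of things; names that differ only in an ending like _2 or _b are one class to them, and where a whole thing is asked for, a point or a joint stands for the part that bears it (a point fixed in the world has none). Each returns a list of dicts, best first, with "p" (0 to 1); they miss things now and then, are a little off and sometimes report something else, mostly with a low value. They report only what shows in the picture. A call takes as long as a camera call.
- env.silhouettes(camera, name): "region" (480x640 bool, what is visible of it) and "xy" ([column, row] in pixels, amid what is visible of it).
The state is a dict: "time": time; "joint_pos": joint angles; "dq": joint speeds; "joint_torque": joint torques, N m; "tcp_pos": TCP position; "eef_rot": TCP orientation; "contact_force": force on the tool from outside, world axes, zero at the start; "wrist_torque": the same for the moment, N m; "finger_gap": opening from 0.0 (shut) to 1.0 (fully open); "gripper_force": force on a finger pad.
Only numpy, scipy, OpenCV 4.12 (cv2) and the standard library are available. Lean on these libraries where they do the work, as an engineer would, in place of code of your own. Each camera call takes 0.05 s, during which the arm holds its last target. There are 200 camera calls.

## Working session

There is one attempt and no reset: what is moved stays moved. The work goes in short steps, Python scripts to look and compute and a shell command to move; the robot and the scene stay as the last step left them, time stands still between calls to the robot, and variables do not carry over. Pictures are saved under pics/ and viewed, at most 14 in all, crops included, and the job is handed in when it is done.

```bash
mkdir -p pics
cat > h.py <<'E'
from cell import env
import numpy as np, cv2
def snap(c):
    s=env.snapshot(c); s['R']=cv2.Rodrigues(np.array(s['rvec'],float))[0]; s['t']=np.array(s['tvec'],float).ravel(); s['K']=np.array(s['mtx'],float); return s
def save(s,n,box=None,z=1):
    im=s['frame'][:,:,::-1].copy()
    if box: im=im[box[1]:box[3],box[0]:box[2]]
    cv2.imwrite('pics/'+n,cv2.resize(im,None,fx=z,fy=z,interpolation=cv2.INTER_CUBIC))
def ray(s,uv,z):
    uv=np.atleast_2d(np.array(uv,float)); d=np.c_[uv,np.ones(len(uv))]@np.linalg.inv(s['K']).T@s['R']; c=-s['R'].T@s['t']
    return c+d*((z-c[2])/d[:,2])[:,None]
def proj(s,P):
    P=np.atleast_2d(np.array(P,float)); q=(P@s['R'].T+s['t'])@s['K'].T; return q[:,:2]/q[:,2:]
def det(c,n,pm=0.3): return [d for d in env.silhouettes(c,n) if d['p']>pm]
def rect(s,m,z):
    ys,xs=np.nonzero(m); p=ray(s,np.c_[xs,ys],z)[:,:2].astype(np.float32)
    (c,wh,a)=cv2.minAreaRect(p*1000); return np.round(c,1),np.round(wh,1),round(a,1)
E
python3 - <<'E'
from h import *
print(env.read_state())
for c in ('top','side'):
    s=snap(c); save(s,c+'0.png'); print(c,-s['R'].T@s['t'])
    for n,z in dict(plate=.012,block0=.034,straightedge=.02,carton=.06,stores_tray=.022,console=.045,inner_pointer=.08,ring_mark=.058,index_mark=.05,start_button_top=.05,multimeter=.04,valve_body=.04,tape_black=.02).items():
        for d in det(c,n):
            print(n,round(d['p'],2),np.round(d['xy']),d['region'].sum(),*rect(s,d['region'],z) if c=='top' else '')
E
```

```text
{'time': 0.0, 'joint_pos': array([-1.30458054e+00,  3.51240611e-01,  1.65241234e+00,  3.12518983e-05,
        1.13913129e+00, -8.45873278e-02]), 'dq': array([ 0.00034084,  0.00094609,  0.00104183,  0.00027501, -0.00039124,
       -0.0015782 ]), 'joint_torque': array([ 2.31847851e-03, -4.97314382e+01, -2.85245097e+01,  6.98625064e-02,
        2.56085146e-02, -7.66669382e-05]), 'tcp_pos': array([ 0.18895799, -0.51616547,  0.2291035 ]), 'eef_rot': array([-3.14040772e+00, -1.28941165e-04,  3.50789951e-01]), 'contact_force': array([-0.76151453, -0.62208433,  1.0050885 ]), 'wrist_torque': array([-0.00616675,  0.02026184,  0.02654999]), 'gripper_force': 0.0, 'finger_gap': 0.9966389181826251}
top [ 0.37748015 -0.02150235  1.45421184]
plate 0.95 [212. 274.] 5957 [503.2 305.7] [202.6 272.8] 55.9
block0 0.87 [411. 294.] 358 [ 432.5 -269.5] [38.3 70.4] 72.9
block0 0.61 [372. 288.] 333 [ 453.5 -171.2] [36.6 69.5] 75.9
straightedge 0.84 [299. 297.] 1562 [443.1  33. ] [ 52.6 238.3] 7.1
carton 0.71 [199. 275.] 831 [498.5 297.4] [94.2 68.4] 12.5
stores_tray 0.66 [467. 259.] 2029 [ 527.6 -439.9] [142.
[... 591 characters left out ...]
.8 75.5] 70.3
tape_black 0.61 [341. 189.] 115 [ 733.3 -110. ] [51.1 39.2] 2.7
side [ 0.53318187 -1.06110719  0.59959262]
plate 0.56 [286. 210.] 2255
block0 0.92 [240. 330.] 720
block0 0.7 [254. 305.] 642
straightedge 0.77 [258. 260.] 1056
straightedge 0.63 [287. 212.] 2194
carton 0.76 [283. 200.] 828
stores_tray 0.75 [291. 397.] 4560
stores_tray 0.65 [287. 214.] 2211
console 0.95 [328. 304.] 4443
console 0.46 [252. 305.] 675
console 0.33 [292. 395.] 4648
inner_pointer 0.64 [384. 287.] 432
inner_pointer 0.58 [339. 274.] 173
ring_mark 0.97 [338. 284.] 423
start_button_top 0.66 [367. 244.] 342
start_button_top 0.49 [293. 394.] 4693
multimeter 0.8 [409. 337.] 2759
tape_black 0.84 [385. 287.] 435
```

Run:
```python
import cv2
a=cv2.imread('pics/top0.png')[150:360,150:530]; cv2.imwrite('pics/top0c.png',cv2.resize(a,None,fx=2.1,fy=2.1,interpolation=cv2.INTER_CUBIC))
```

```text
(no output)
```

View pics/top0c.png

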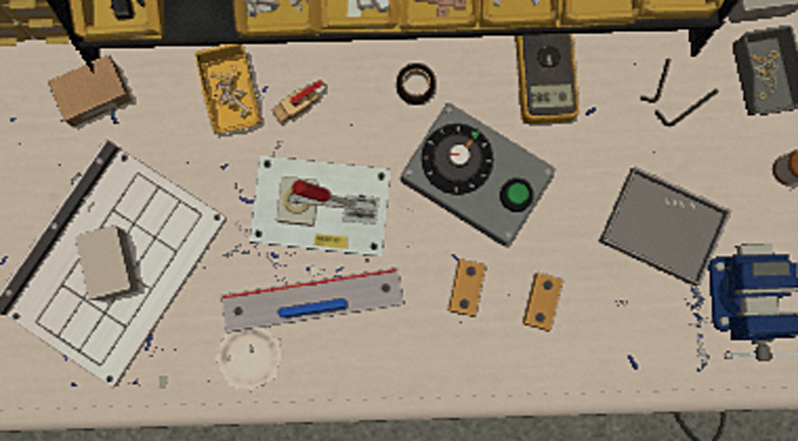

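View pics/side0.png

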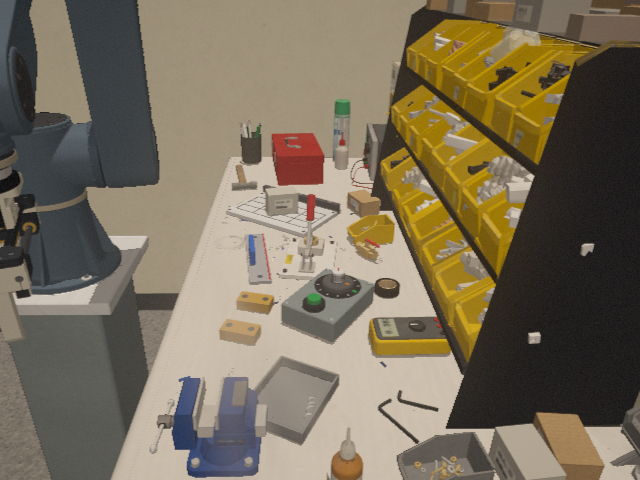

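Top view: two blocks (crop ~(467,288), (543,300)), the straightedge red line up, the carton on the plate, fence on the plate's upper left, tray at right. The side view agrees: two blocks, no third. Next, model fits.

```bash
cat >> h.py <<'E'
from scipy.optimize import minimize
def box(x0,x1,y0,y1,z0,z1): return np.array([[x,y,z] for x in(x0,x1) for y in(y0,y1) for z in(z0,z1)],float)/1000
M=dict(plate=[box(-100,100,-135,135,0,12),box(75,90,-135,135,0,32)],block0=[box(-35,35,-18,18,0,22)],
 straightedge=[box(-25,25,-120,120,0,8),box(-18,-6,-45,45,8,44)],carton=[box(-28,28,-42.5,42.5,0,60)],
 stores_tray=[box(-55,55,-70,70,0,22)],console=[box(-60,60,-85,85,0,45)])
def place(P,p,z0):
    c,s_=np.cos(p[2]),np.sin(p[2]); return np.c_[p[0]+c*P[:,0]-s_*P[:,1],p[1]+s_*P[:,0]+c*P[:,1],P[:,2]+z0]
def fit(name,p0,z0,obs):
    """obs: [(snap,mask)]; p=(x,y,yaw)"""
    k=4; big=[]
    for s,m in obs:
        big.append(cv2.resize(m.astype(np.uint8),None,fx=k,fy=k,interpolation=cv2.INTER_LINEAR))
    def cost(q):
        p=np.array([q[0]/100,q[1]/100,q[2]/5]); t=0
        for (s,m),b in zip(obs,big):
            im=np.zeros_like(b)
            for B in M[name]:
                h=cv2.convexHull(((proj(s,place(B,p,z0))+.5)*k).astype(np.float32)); cv2.fillConvexPoly(im,np.round(h).astype(np.int32),1)
            t+=1-(im&b).sum()/max(1,(im|b).sum())
        return t/len(obs)
    q0=[p0[0]*100,p0[1]*100,p0[2]*5]; best=None
    for st in (1.,.4):
        sx=np.array([q0]+[np.array(q0)+st*e for e in np.eye(3)])
        r=minimize(cost,q0,method='Nelder-Mead',options=dict(initial_simplex=sx,xatol=.01,fatol=1e-4)); q0=r.x
    return np.array([q0[0]*10,q0[1]*10,np.degrees(q0[2]/5)]).round(1),round(r.fun,3)
def go(x,y,z,yaw,half=True):
    """mm, deg: prints translation in current tool axes and spin (deg)"""
    st=env.read_state(); t=np.array(st['tcp_pos'])*1000; Y=np.degrees(st['eef_rot'][2]); a=np.radians(Y)
    d=np.array([x,y,z])-t; sp=(Y-yaw+180)%360-180
    if half and abs(sp)>90: sp-=np.sign(sp)*180
    v=[d[0]*np.cos(a)+d[1]*np.sin(a), d[0]*np.sin(a)-d[1]*np.cos(a), -d[2]]
    print('now',t.round(1),round(Y,1),'dx,dy,dz',np.round(v,1),'len',round(np.linalg.norm(v)),'spin',round(sp,1),'q6',round(st['joint_pos'][5],2))
E
python3 - <<'E'
from h import *
S={c:snap(c) for c in('top','side')}
G=dict(plate=(.503,.306,.976,0),carton=(.498,.297,.2,.012),stores_tray=(.528,-.44,-.46,0),console=(.602,-.19,-.555,0),straightedge=(.443,.033,.124,0))
for n,(x,y,a,z) in G.items():
    o={c:(S[c],det(c,n)[0]['region']) for c in S if det(c,n)}
    for cs in (['top'],['top','side']):
        if all(c in o for c in cs): print(n,cs,*fit(n,(x,y,a),z,[o[c] for c in cs]))
T=det('top','block0'); 
for d,(x,y,a) in zip(T[:2],[(.4325,-.2695,-.3),(.4535,-.171,-.245)]):
    print('block',fit('block0',(x,y,a),0,[(S['top'],d['region'])]))
E
```

```text
plate ['top'] [504.6 306.9  55.3] 0.13
plate ['top', 'side'] [504.  306.4  55.6] 0.223
carton ['top'] [497.9 301.4 102.4] 0.083
stores_tray ['top'] [ 528.  -440.   -26.4] 1.0
stores_tray ['top', 'side'] [ 528.1 -443.1  -27.3] 0.576
console ['top'] [ 606.5 -192.1  -33.2] 0.052
console ['top', 'side'] [ 606.  -191.1  -33.8] 0.054
straightedge ['top'] [444.3  33.1   7.2] 0.055
straightedge ['top', 'side'] [444.4  33.9   7. ] 0.06
block (array([ 432.8, -273.5,  -17.5]), np.float64(0.105))
```

Run:
```python
from h import *
go(498,301,229,12)
```

```text
now [ 189.  -516.5  229.7] 20.1 dx,dy,dz [ 571.1 -661.5    0.7] len 874 spin 8.1 q6 -0.08
```

```bash
R='{"dx":19,"dy":-22}'; python3 -m pendant '[{"dx":19,"dy":-22},{"dx":19,"dy":-22},{"dx":19,"dy":-22},{"dx":19,"dy":-22},{"dx":19,"dy":-22},{"dx":19,"dy":-22},{"dx":19,"dy":-22},{"dx":19,"dy":-22},{"dx":19,"dy":-22},{"dx":19,"dy":-22},{"dx":19,"dy":-22},{"dx":19,"dy":-22}]' 93
python3 -m pendant '[{"dx":19,"dy":-22},{"dx":19,"dy":-22},{"dx":19,"dy":-22},{"dx":19,"dy":-22},{"dx":19,"dy":-22},{"dx":19,"dy":-22},{"dx":19,"dy":-22},{"dx":19,"dy":-22},{"dx":19,"dy":-22},{"dx":19,"dy":-22},{"dx":19,"dy":-22},{"dx":19,"dy":-22}]'
python3 -m pendant '[{"dx":19,"dy":-22},{"dx":19,"dy":-22},{"dx":19,"dy":-22},{"dx":19,"dy":-22},{"dx":19,"dy":-22},{"dx":19,"dy":-22},{"spin":4},{"spin":4},{}]'
python3 -c "
from h import *
go(498,301,45,12)"
```

```text
now [ 189.  -516.5  229.7] 20.1 dx,dy,dz [ 571.1 -661.5  184.7] len 893 spin 8.1 q6 -0.08$[0]: bad value
$[0]: bad value
$[0]: bad value
```

```bash
python3 -m pendant '[{"dx":19,"dy":-22,"dz":0,"spin":0}]' 93; python3 -m pendant '[{"dx":19.0,"dy":-22.0}]' 93; python3 -m pendant --help | head -20
```

```text
time: 2.58
tcp_pos: [0.1985, -0.4917, 0.2296]
eef_rot: [3.14, 0.001, 0.349]
contact_force: [1.1, 0.5, -0.5]
finger_gap: 1.001
gripper_force: 0.0$[0]: bad value
invalid input: not JSON, or not a number
```

```bash
python3 -m pendant '[{"dx":19,"dy":-22,"dz":0,"spin":0},{"dx":19,"dy":-22,"dz":0,"spin":0},{"dx":19,"dy":-22,"dz":0,"spin":0},{"dx":19,"dy":-22,"dz":0,"spin":0},{"dx":19,"dy":-22,"dz":0,"spin":0},{"dx":19,"dy":-22,"dz":0,"spin":0},{"dx":19,"dy":-22,"dz":0,"spin":0},{"dx":19,"dy":-22,"dz":0,"spin":0},{"dx":19,"dy":-22,"dz":0,"spin":0},{"dx":19,"dy":-22,"dz":0,"spin":0},{"dx":19,"dy":-22,"dz":0,"spin":0},{"dx":19,"dy":-22,"dz":0,"spin":0}]' 93
python3 -m pendant '[{"dx":19,"dy":-22,"dz":0,"spin":0},{"dx":19,"dy":-22,"dz":0,"spin":0},{"dx":19,"dy":-22,"dz":0,"spin":0},{"dx":19,"dy":-22,"dz":0,"spin":0},{"dx":19,"dy":-22,"dz":0,"spin":0},{"dx":19,"dy":-22,"dz":0,"spin":0},{"dx":19,"dy":-22,"dz":0,"spin":0},{"dx":19,"dy":-22,"dz":0,"spin":0},{"dx":19,"dy":-22,"dz":0,"spin":0},{"dx":19,"dy":-22,"dz":0,"spin":0},{"dx":19,"dy":-22,"dz":0,"spin":0},{"dx":19,"dy":-22,"dz":0,"spin":0}]'
python3 -m pendant '[{"dx":19,"dy":-22,"dz":0,"spin":0},{"dx":19,"dy":-22,"dz":0,"spin":0},{"dx":19,"dy":-22,"dz":0,"spin":0},{"dx":19,"dy":-22,"dz":0,"spin":0},{"dx":19,"dy":-22,"dz":0,"spin":0},{"dx":0,"dy":0,"dz":0,"spin":4},{"dx":0,"dy":0,"dz":0,"spin":4},{"dx":0,"dy":0,"dz":0,"spin":0}]'
python3 -c "
from h import *
go(498,301,45,12)
s=snap('top');save(s,'c1.png',(120,150,320,350),3)
for d in det('top','carton'): print(d['p'],d['xy'],rect(s,d['region'],.072))"
```

```text
time: 3.58
tcp_pos: [0.3229, -0.1617, 0.2298]
eef_rot: [3.141, -0.0, 0.351]
contact_force: [-0.2, -0.8, 0.1]
finger_gap: 1.003
gripper_force: 0.0
time: 4.58
tcp_pos: [0.4464, 0.1648, 0.2297]
eef_rot: [3.142, -0.0, 0.351]
contact_force: [0.2, -0.6, 0.4]
finger_gap: 0.999
gripper_force: 0.0
time: 5.25
tcp_pos: [0.4974, 0.2996, 0.2293]
eef_rot: [3.141, 0.0, 0.209]
contact_force: [0.3, -0.3, -0.6]
finger_gap: 1.003
gripper_force: 0.0
now [497.4 299.6 229.3] 12.0 dx,dy,dz [  0.8  -1.3 184.3] len 184 spin -0.0 q6 1.82
0.72 [205.2, 280.6] (array([498.3, 287. ]), array([93. , 43.3]), 21.9)
```

```bash
python3 -m pendant '[{"dx":0,"dy":-1,"dz":30,"spin":0},{"dx":0,"dy":0,"dz":30,"spin":0},{"dx":0,"dy":0,"dz":30,"spin":0},{"dx":0,"dy":0,"dz":30,"spin":0},{"dx":0,"dy":0,"dz":30,"spin":0},{"dx":0,"dy":0,"dz":20,"spin":0},{"dx":0,"dy":0,"dz":14,"spin":0},{"dx":0,"dy":0,"dz":0,"spin":0}]' 93
python3 -m pendant '[{"dx":0,"dy":0,"dz":0,"spin":0},{"dx":0,"dy":0,"dz":0,"spin":0},{"dx":0,"dy":0,"dz":0,"spin":0},{"dx":0,"dy":0,"dz":0,"spin":0},{"dx":0,"dy":0,"dz":0,"spin":0},{"dx":0,"dy":0,"dz":0,"spin":0},{"dx":0,"dy":0,"dz":0,"spin":0},{"dx":0,"dy":0,"dz":0,"spin":0}]' 30 20
```

```text
time: 6.02
tcp_pos: [0.4959, 0.2991, 0.043]
eef_rot: [3.14, 0.004, 0.213]
contact_force: [-0.5, -0.7, 0.0]
finger_gap: 1.0
gripper_force: 0.0
time: 6.68
tcp_pos: [0.4974, 0.3003, 0.0461]
eef_rot: [-3.141, -0.001, 0.211]
contact_force: [-2.3, -1.4, 5.6]
finger_gap: 0.593
gripper_force: 19.9
```

```bash
python3 -m pendant '[{"dx":0,"dy":0,"dz":-20,"spin":0},{"dx":0,"dy":0,"dz":-35,"spin":0},{"dx":0,"dy":0,"dz":-40,"spin":0},{"dx":0,"dy":0,"dz":-40,"spin":0},{"dx":0,"dy":0,"dz":-35,"spin":0},{"dx":0,"dy":0,"dz":0,"spin":0}]' 
python3 -c "
from h import *
go(528,-441,216,63.2)
s=snap('top')
for n in ('stores_tray','plate','carton'):
  for d in det('top',n): print(n,d['p'],d['xy'],rect(s,d['region'],.022 if n=='stores_tray' else .012))"
```

```text
time: 7.18
tcp_pos: [0.4996, 0.3014, 0.2226]
eef_rot: [-3.139, -0.01, 0.211]
contact_force: [0.6, 0.4, 0.1]
finger_gap: 0.587
gripper_force: 19.9
now [499.6 301.4 222.6] 12.1 dx,dy,dz [-127.9  731.8    6.6] len 743 spin -51.1 q6 1.82
plate 0.86 [218.3, 262.4] (array([516.1, 297.2]), array([203.3, 244. ]), 55.4)
carton 0.58 [368.9, 287.8] (array([ 453.7, -173.8]), array([41.5, 72.4]), 76.2)
```

```bash
python3 -m pendant '[{"dx":-5,"dy":30,"dz":0,"spin":0},{"dx":-5,"dy":30,"dz":0,"spin":0},{"dx":-5,"dy":30,"dz":0,"spin":0},{"dx":-5,"dy":30,"dz":0,"spin":0},{"dx":-5,"dy":30,"dz":0,"spin":0},{"dx":-5,"dy":30,"dz":0,"spin":0},{"dx":-5,"dy":30,"dz":0,"spin":0},{"dx":-5,"dy":30,"dz":0,"spin":0},{"dx":-5,"dy":30,"dz":0,"spin":0},{"dx":-5,"dy":30,"dz":0,"spin":0},{"dx":-5,"dy":30,"dz":0,"spin":0},{"dx":-5,"dy":30,"dz":0,"spin":0}]' 
python3 -m pendant '[{"dx":-5,"dy":30,"dz":0,"spin":0},{"dx":-5,"dy":30,"dz":0,"spin":0},{"dx":-5,"dy":30,"dz":0,"spin":0},{"dx":-5,"dy":30,"dz":0,"spin":0},{"dx":-5,"dy":30,"dz":0,"spin":0},{"dx":-5,"dy":30,"dz":0,"spin":0},{"dx":-5,"dy":30,"dz":0,"spin":0},{"dx":-5,"dy":30,"dz":0,"spin":0},{"dx":-5,"dy":30,"dz":0,"spin":0},{"dx":-5,"dy":30,"dz":0,"spin":0},{"dx":-5,"dy":30,"dz":0,"spin":0},{"dx":-5,"dy":10,"dz":0,"spin":0}]' 
python3 -m pendant '[{"dx":0,"dy":10,"dz":0,"spin":-6.4},{"dx":0,"dy":0,"dz":0,"spin":-6.4},{"dx":0,"dy":0,"dz":0,"spin":-6.4},{"dx":0,"dy":0,"dz":0,"spin":-6.4},{"dx":0,"dy":0,"dz":0,"spin":-6.4},{"dx":0,"dy":0,"dz":0,"spin":-6.4},{"dx":0,"dy":0,"dz":0,"spin":-6.4},{"dx":0,"dy":0,"dz":0,"spin":-6.4},{"dx":0,"dy":0,"dz":0,"spin":0}]' 
python3 -c "
from h import *
go(528,-441,39,63.2)
s=snap('top');save(s,'c2.png',(150,180,530,360),2)"
```

```text
time: 8.38
tcp_pos: [0.5131, -0.0657, 0.2138]
eef_rot: [-3.14, 0.003, 0.211]
contact_force: [0.4, 0.3, -2.1]
finger_gap: 0.59
gripper_force: 19.9
time: 9.38
tcp_pos: [0.5259, -0.4124, 0.2129]
eef_rot: [-3.14, 0.002, 0.209]
contact_force: [0.2, -0.8, -1.2]
finger_gap: 0.589
gripper_force: 19.9
time: 10.13
tcp_pos: [0.5283, -0.4184, 0.2138]
eef_rot: [-3.139, -0.001, 1.11]
contact_force: [-0.1, 0.7, -1.3]
finger_gap: 0.593
gripper_force: 19.9
now [ 528.3 -418.4  213.8] 63.6 dx,dy,dz [-20.4   9.8 174.8] len 176 spin 0.4 q6 -0.28
```

View pics/c2.png

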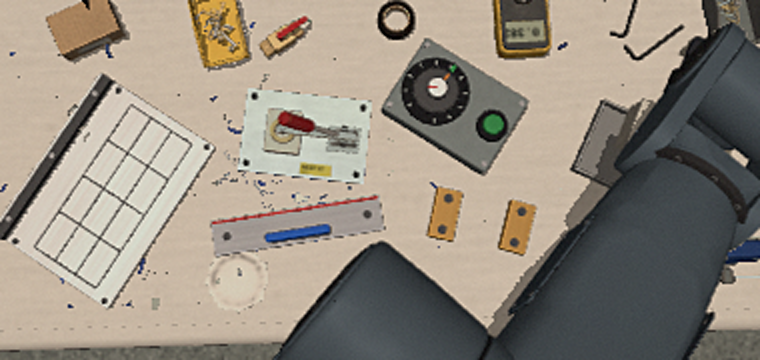

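Plate is clear, carton held over the tray; blocks and straightedge unmoved.

```bash
python3 -m pendant '[{"dx":-10,"dy":5,"dz":0,"spin":0},{"dx":-10,"dy":5,"dz":10,"spin":0.4},{"dx":0,"dy":0,"dz":35,"spin":0},{"dx":0,"dy":0,"dz":35,"spin":0},{"dx":0,"dy":0,"dz":35,"spin":0},{"dx":0,"dy":0,"dz":30,"spin":0},{"dx":0,"dy":0,"dz":15,"spin":0},{"dx":0,"dy":0,"dz":8,"spin":0},{"dx":0,"dy":0,"dz":6,"spin":0},{"dx":0,"dy":0,"dz":0,"spin":0}]' 
python3 -m pendant '[{"dx":0,"dy":0,"dz":0,"spin":0},{"dx":0,"dy":0,"dz":0,"spin":0},{"dx":0,"dy":0,"dz":0,"spin":0},{"dx":0,"dy":0,"dz":0,"spin":0},{"dx":0,"dy":0,"dz":-20,"spin":0},{"dx":0,"dy":0,"dz":-40,"spin":0},{"dx":0,"dy":0,"dz":-40,"spin":0},{"dx":0,"dy":0,"dz":-40,"spin":0},{"dx":0,"dy":0,"dz":-30,"spin":0},{"dx":0,"dy":0,"dz":0,"spin":0}]' 72
python3 -c "
from h import *
s=snap('top')
for d in det('top','block0'): print(d['p'],d['xy'],rect(s,d['region'],.022),fit('block0',(rect(s,d['region'],.022)[0][0]/1000,rect(s,d['region'],.022)[0][1]/1000,-.28),0,[(s,d['region'])]))
go(432.5,-271,200,-17)
"
```

```text
time: 11.02
tcp_pos: [0.5288, -0.442, 0.0416]
eef_rot: [3.141, 0.0, 1.097]
contact_force: [-0.7, 0.3, -1.2]
finger_gap: 0.589
gripper_force: 19.9
time: 11.85
tcp_pos: [0.5307, -0.4433, 0.2199]
eef_rot: [3.131, 0.003, 1.098]
contact_force: [-0.0, -0.4, 0.8]
finger_gap: 0.774
gripper_force: 0.0
0.75 [408.5, 292.3] (array([ 434. , -271.6]), array([37.6, 69.5]), 71.5) (array([ 434.2, -273.2,  -17.3]), np.float64(0.116))
0.57 [372.8, 289.2] (array([ 452.5, -170.4]), array([34.7, 68.8]), 76.2) (array([ 453.4, -171. ,  -14.6]), np.float64(0.164))
0.53 [291.1, 198.1] (array([714. ,  43.5]), array([32.7, 77.8]), 35.9) (array([716.2,  45.7, -41.6]), np.float64(0.322))
now [ 529.  -441.8  213.2] 62.9 dx,dy,dz [ 108.1 -163.7   13.2] len 197 spin 79.9 q6 -0.29
```

```bash
python3 -m pendant '[{"dx":18,"dy":-27,"dz":0,"spin":0},{"dx":18,"dy":-27,"dz":0,"spin":0},{"dx":18,"dy":-27,"dz":0,"spin":0},{"dx":18,"dy":-27,"dz":0,"spin":0},{"dx":18,"dy":-27,"dz":0,"spin":0},{"dx":18,"dy":-27,"dz":0,"spin":0}]' 72
python3 -m pendant '[{"dx":0,"dy":0,"dz":0,"spin":6.7},{"dx":0,"dy":0,"dz":0,"spin":6.7},{"dx":0,"dy":0,"dz":0,"spin":6.7},{"dx":0,"dy":0,"dz":0,"spin":6.7},{"dx":0,"dy":0,"dz":0,"spin":6.7},{"dx":0,"dy":0,"dz":0,"spin":6.7},{"dx":0,"dy":0,"dz":0,"spin":6.7},{"dx":0,"dy":0,"dz":0,"spin":6.7},{"dx":0,"dy":0,"dz":0,"spin":6.7},{"dx":0,"dy":0,"dz":0,"spin":6.7},{"dx":0,"dy":0,"dz":0,"spin":6.7},{"dx":0,"dy":0,"dz":0,"spin":6.2}]' 72
python3 - <<'E'
from h import *
go(433.5,-272,16,-17)
s=snap('top')
d=det('top','plate')[0]; print(d['p'],rect(s,d['region'],.012),fit('plate',(.504,.306,.97),0,[(s,d['region'])]))
print([ (d['p'],rect(s,d['region'],.064)) for d in det('top','carton')],[ (d['p'],rect(s,d['region'],.022)) for d in det('top','stores_tray')])
# fence front face line from image: profile across plate
p=np.array([.504,.306,np.radians(55.5)]); g=cv2.cvtColor(s['frame'],cv2.COLOR_RGB2GRAY)
for yy in (-100,-60,-20,20,60,100):
    xs=np.arange(40,100,1.); q=proj(s,place(np.c_[xs,0*xs+yy,0*xs+12]/1000,p,0)).astype(np.float32)
    v=cv2.remap(g,q[:,0],q[:,1],cv2.INTER_LINEAR).ravel().astype(float); k=np.nonzero(v<v[:25].mean()*.5+25)[0]
    print(yy, xs[k[0]] if len(k) else None, v[::6].astype(int))
E
```

```text
time: 12.45
tcp_pos: [0.4321, -0.2698, 0.21]
eef_rot: [-3.139, -0.001, 1.098]
contact_force: [1.0, 0.7, 0.3]
finger_gap: 0.773
gripper_force: 0.0
time: 13.45
tcp_pos: [0.4331, -0.2711, 0.2102]
eef_rot: [-3.141, 0.003, -0.303]
contact_force: [-0.3, -0.8, 0.1]
finger_gap: 0.771
gripper_force: 0.0
now [ 433.1 -271.1  210.2] -17.3 dx,dy,dz [  0.7   0.7 194.2] len 194 spin -0.3 q6 1.22
0.83 (array([502.7, 305.4]), array([202.8, 274.4]), 55.7) (array([504.4, 306. ,  55.5]), np.float64(0.013))
[(0.91, (array([ 530.3, -438.1]), array([93., 61.]), 60.2))] [(0.94, (array([ 543.7, -446.3]), array([148.3,  84.4]), 60.8))]
-100 75.0 [199 200 198 196 195 205  80  43  71  69]
-60 74.0 [201 200 198 201 201 203  67  41  65  80]
-20 75.0 [205 199 199 201 199 209  68  49  67  75]
20 75.0 [205 195 198 197 198 207  76  45  64  64]
60 74.0 [200 193 198 197 198 206  70  37  67  69]
100 74.0 [199 196 200 197 197 204  64  45  63  70]
```

```bash
python3 -m pendant '[{"dx":1,"dy":0,"dz":35,"spin":0},{"dx":0,"dy":0,"dz":40,"spin":0},{"dx":0,"dy":0,"dz":40,"spin":0},{"dx":0,"dy":0,"dz":40,"spin":0},{"dx":0,"dy":0,"dz":25,"spin":0},{"dx":0,"dy":0,"dz":10,"spin":0},{"dx":0,"dy":0,"dz":4,"spin":0},{"dx":0,"dy":0,"dz":0,"spin":0},{"dx":0,"dy":0,"dz":0,"spin":0}]' 72
python3 -m pendant '[{"dx":0,"dy":0,"dz":0,"spin":0},{"dx":0,"dy":0,"dz":0,"spin":0},{"dx":0,"dy":0,"dz":0,"spin":0},{"dx":0,"dy":0,"dz":0,"spin":0},{"dx":0,"dy":0,"dz":0,"spin":0},{"dx":0,"dy":0,"dz":0,"spin":0},{"dx":0,"dy":0,"dz":0,"spin":0},{"dx":0,"dy":0,"dz":0,"spin":0}]' 10 25
python3 -m pendant '[{"dx":0,"dy":0,"dz":-15,"spin":0},{"dx":0,"dy":0,"dz":-30,"spin":0},{"dx":0,"dy":0,"dz":-40,"spin":0},{"dx":0,"dy":0,"dz":-40,"spin":0},{"dx":0,"dy":0,"dz":-40,"spin":0},{"dx":0,"dy":0,"dz":-30,"spin":0},{"dx":0,"dy":0,"dz":0,"spin":0}]'
python3 - <<'E'
from h import *
a=np.radians(55.5); F=np.array([504.4+75*np.cos(a),306+75*np.sin(a)]); u=np.array([np.cos(a),np.sin(a)]); w=np.array([-u[1],u[0]])
for y in (-50,50): print(y,(F-47*u+y*w).round(1))
t=F-60*u-50*w; go(t[0],t[1],210,55.5)
E
```

```text
time: 14.4
tcp_pos: [0.4354, -0.2724, 0.019]
eef_rot: [3.141, -0.002, -0.296]
contact_force: [0.6, -0.7, 0.7]
finger_gap: 0.77
gripper_force: 0.0
time: 15.07
tcp_pos: [0.4348, -0.2721, 0.0178]
eef_rot: [3.141, -0.0, -0.297]
contact_force: [-2.0, -1.4, 3.8]
finger_gap: 0.384
gripper_force: 25.0
time: 15.65
tcp_pos: [0.4365, -0.2732, 0.2183]
eef_rot: [3.139, -0.008, -0.297]
contact_force: [0.2, -1.2, -1.6]
finger_gap: 0.385
gripper_force: 25.0
-50 [561.5 300.8]
50 [479.1 357.4]
now [ 436.5 -273.2  218.3] -17.0 dx,dy,dz [ -52.2 -573.     8.3] len 575 spin -72.5 q6 1.22
```

```bash
python3 -m pendant '[{"dx":-3,"dy":-31,"dz":0,"spin":0},{"dx":-3,"dy":-31,"dz":0,"spin":0},{"dx":-3,"dy":-31,"dz":0,"spin":0},{"dx":-3,"dy":-31,"dz":0,"spin":0},{"dx":-3,"dy":-31,"dz":0,"spin":0},{"dx":-3,"dy":-31,"dz":0,"spin":0},{"dx":-3,"dy":-31,"dz":0,"spin":0},{"dx":-3,"dy":-31,"dz":0,"spin":0},{"dx":-3,"dy":-31,"dz":0,"spin":0},{"dx":-3,"dy":-31,"dz":0,"spin":0},{"dx":-3,"dy":-31,"dz":0,"spin":0},{"dx":-3,"dy":-31,"dz":0,"spin":0}]' 
python3 -m pendant '[{"dx":-3,"dy":-31,"dz":0,"spin":0},{"dx":-3,"dy":-31,"dz":0,"spin":0},{"dx":-3,"dy":-31,"dz":0,"spin":0},{"dx":-3,"dy":-31,"dz":0,"spin":0},{"dx":-2,"dy":-31,"dz":0,"spin":0},{"dx":-2,"dy":-31,"dz":0,"spin":0},{"dx":0,"dy":-15,"dz":0,"spin":0}]' 
python3 -m pendant '[{"dx":0,"dy":0,"dz":0,"spin":-6.6},{"dx":0,"dy":0,"dz":0,"spin":-6.6},{"dx":0,"dy":0,"dz":0,"spin":-6.6},{"dx":0,"dy":0,"dz":0,"spin":-6.6},{"dx":0,"dy":0,"dz":0,"spin":-6.6},{"dx":0,"dy":0,"dz":0,"spin":-6.6},{"dx":0,"dy":0,"dz":0,"spin":-6.6},{"dx":0,"dy":0,"dz":0,"spin":-6.6},{"dx":0,"dy":0,"dz":0,"spin":-6.6},{"dx":0,"dy":0,"dz":0,"spin":-6.6},{"dx":0,"dy":0,"dz":0,"spin":-6.5},{"dx":0,"dy":0,"dz":0,"spin":0}]'
python3 - <<'E'
from h import *
a=np.radians(55.5); F=np.array([504.4+75*np.cos(a),306+75*np.sin(a)]); u=np.array([np.cos(a),np.sin(a)]); w=np.array([-u[1],u[0]])
t=F-43*u-50*w; go(t[0],t[1],30.5,55.5)
E
```

```text
time: 16.65
tcp_pos: [0.5084, 0.0959, 0.2112]
eef_rot: [3.141, 0.002, -0.297]
contact_force: [0.4, 0.2, -2.6]
finger_gap: 0.381
gripper_force: 25.0
time: 17.23
tcp_pos: [0.552, 0.2942, 0.2107]
eef_rot: [3.141, 0.002, -0.295]
contact_force: [-0.1, -0.2, -2.8]
finger_gap: 0.387
gripper_force: 25.0
time: 18.23
tcp_pos: [0.5519, 0.291, 0.2109]
eef_rot: [-3.14, 0.002, 0.974]
contact_force: [0.4, -0.7, -1.9]
finger_gap: 0.383
gripper_force: 25.0
now [551.9 291.  210.9] 55.8 dx,dy,dz [ 17.4   2.5 180.4] len 181 spin 0.3 q6 1.01
```

```bash
python3 -m pendant '[{"dx":5,"dy":2,"dz":20,"spin":0},{"dx":5,"dy":0,"dz":40,"spin":0},{"dx":0,"dy":0,"dz":40,"spin":0},{"dx":0,"dy":0,"dz":40,"spin":0},{"dx":0,"dy":0,"dz":25,"spin":0},{"dx":0,"dy":0,"dz":10,"spin":0},{"dx":0,"dy":0,"dz":4.5,"spin":0.3},{"dx":0,"dy":0,"dz":0,"spin":0},{"dx":0,"dy":0,"dz":0,"spin":0}]' 
python3 -m pendant '[{"dx":4,"dy":0,"dz":0,"spin":0},{"dx":3,"dy":0,"dz":0,"spin":0},{"dx":3,"dy":0,"dz":0,"spin":0},{"dx":2,"dy":0,"dz":0,"spin":0},{"dx":0,"dy":0,"dz":0,"spin":0}]' - 15
python3 -c "
from h import *
go(*place(np.array([[.040,-.05,0]]),(.5044,.306,np.radians(55.5)),0)[0,:2]*1000,30,55.5)"
```

```text
time: 18.98
tcp_pos: [0.5607, 0.2987, 0.0346]
eef_rot: [3.14, -0.002, 0.962]
contact_force: [0.1, 0.4, -2.4]
finger_gap: 0.381
gripper_force: 25.0
time: 19.4
tcp_pos: [0.567, 0.3087, 0.0335]
eef_rot: [3.141, -0.001, 0.964]
contact_force: [0.3, -0.3, -2.2]
finger_gap: 0.388
gripper_force: 15.0
now [567.  308.7  33.5] 55.2 dx,dy,dz [ 2.3 -0.1  3.5] len 4 spin -0.3 q6 1.03
```

```bash
python3 -m pendant '[{"dx":0,"dy":0,"dz":2,"spin":-0.3},{"dx":0,"dy":0,"dz":1.2,"spin":0},{"dx":0,"dy":0,"dz":0,"spin":0}]' - 15
python3 -m pendant '[{"dx":1,"dy":0,"dz":0,"spin":0},{"dx":1,"dy":0,"dz":0,"spin":0},{"dx":1,"dy":0,"dz":0,"spin":0},{"dx":0,"dy":0,"dz":0,"spin":0}]'
python3 -m pendant '[{"dx":1,"dy":0,"dz":0,"spin":0},{"dx":1,"dy":0,"dz":0,"spin":0},{"dx":0,"dy":0,"dz":0,"spin":0}]'
```

```text
time: 19.65
tcp_pos: [0.5665, 0.3081, 0.0298]
eef_rot: [-3.141, 0.0, 0.969]
contact_force: [0.2, -0.9, -0.5]
finger_gap: 0.385
gripper_force: 15.0
time: 19.98
tcp_pos: [0.5685, 0.3109, 0.0299]
eef_rot: [3.142, -0.0, 0.969]
contact_force: [-0.1, -0.0, -2.8]
finger_gap: 0.384
gripper_force: 15.0
time: 20.23
tcp_pos: [0.5696, 0.3125, 0.0299]
eef_rot: [-3.142, -0.0, 0.969]
contact_force: [0.5, 0.5, -2.0]
finger_gap: 0.387
gripper_force: 15.0
```

No contact yet; keep pushing.

```bash
python3 -m pendant '[{"dx":1,"dy":0,"dz":0,"spin":0},{"dx":1,"dy":0,"dz":0,"spin":0},{"dx":0,"dy":0,"dz":0,"spin":0}]'|sed -n '2,4p'
python3 -m pendant '[{"dx":1,"dy":0,"dz":0,"spin":0},{"dx":1,"dy":0,"dz":0,"spin":0},{"dx":0,"dy":0,"dz":0,"spin":0}]'|sed -n '2,4p'
```

```text
tcp_pos: [0.5699, 0.3131, 0.0299]
eef_rot: [-3.141, 0.003, 0.969]
contact_force: [-5.1, -7.5, 3.3]
tcp_pos: [0.5702, 0.3135, 0.0298]
eef_rot: [-3.14, 0.006, 0.969]
contact_force: [-8.2, -14.4, 9.3]
```

```bash
python3 -c "
from h import *
P=(.5044,.306,np.radians(55.5))
go(*place(np.array([[.040,-.05,0]]),P,0)[0,:2]*1000,30,55.5)
s=snap('side');q=proj(s,place(np.array([[.04,-.05,.03]]),P,0))[0].astype(int);print(q);save(s,'b1.png',(q[0]-60,q[1]-50,q[0]+60,q[1]+40),6)"
```

```text
now [570.2 313.5  29.8] 55.5 dx,dy,dz [-3.5  0.  -0.2] len 3 spin 0.0 q6 1.04
[306 202]
```

View pics/b1.png

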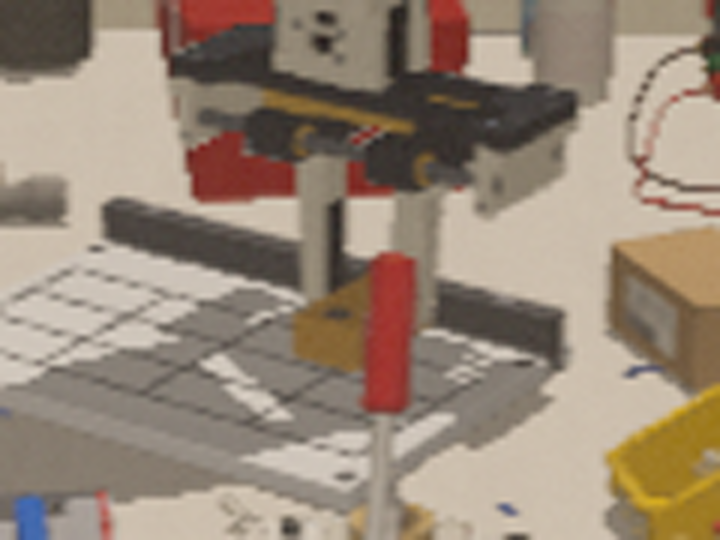

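The block sits against the fence at 16 N. Release, rise, and go for the second block.

```bash
python3 -m pendant '[{"dx":0,"dy":0,"dz":0,"spin":0},{"dx":0,"dy":0,"dz":0,"spin":0},{"dx":0,"dy":0,"dz":0,"spin":0},{"dx":0,"dy":0,"dz":0,"spin":0},{"dx":0,"dy":0,"dz":-10,"spin":0},{"dx":0,"dy":0,"dz":-40,"spin":0},{"dx":0,"dy":0,"dz":-40,"spin":0},{"dx":0,"dy":0,"dz":-40,"spin":0},{"dx":0,"dy":0,"dz":-40,"spin":0},{"dx":0,"dy":0,"dz":0,"spin":0}]' 60
python3 - <<'E'
from h import *
s=snap('top')
for d in det('top','block0'):
  r=rect(s,d['region'],.02); print(round(d['p'],2),r)
go(453.4,-171,205,-14.6)
E
```

```text
time: 21.62
tcp_pos: [0.5746, 0.3172, 0.2096]
eef_rot: [3.135, -0.011, 0.969]
contact_force: [1.4, 0.3, 0.8]
finger_gap: 0.645
gripper_force: 0.0
0.87 (array([ 453.5, -172.8]), array([37.5, 69.3]), 76.2)
0.83 (array([569.9, 311.7]), array([74.1, 36.5]), 55.0)
now [572.3 316.  202.2] 55.5 dx,dy,dz [-468.7  177.8   -2.8] len 501 spin 70.1 q6 1.04
```

```bash
python3 -m pendant '[{"dx":-28,"dy":10.5,"dz":0,"spin":0},{"dx":-28,"dy":10.5,"dz":0,"spin":0},{"dx":-28,"dy":10.5,"dz":0,"spin":0},{"dx":-28,"dy":10.5,"dz":0,"spin":0},{"dx":-28,"dy":10.5,"dz":0,"spin":0},{"dx":-28,"dy":10.5,"dz":0,"spin":0},{"dx":-28,"dy":10.5,"dz":0,"spin":0},{"dx":-28,"dy":10.5,"dz":0,"spin":0},{"dx":-28,"dy":10.5,"dz":0,"spin":0},{"dx":-28,"dy":10.5,"dz":0,"spin":0},{"dx":-28,"dy":10.5,"dz":0,"spin":0},{"dx":-28,"dy":10.5,"dz":0,"spin":0}]' 72 | head -2
python3 -m pendant '[{"dx":-28,"dy":10.5,"dz":0,"spin":0},{"dx":-28,"dy":10.5,"dz":0,"spin":0},{"dx":-28,"dy":10.5,"dz":0,"spin":0},{"dx":-28,"dy":10.5,"dz":0,"spin":0},{"dx":-20,"dy":10,"dz":0,"spin":0},{"dx":0,"dy":0,"dz":0,"spin":6.4},{"dx":0,"dy":0,"dz":0,"spin":6.4},{"dx":0,"dy":0,"dz":0,"spin":6.4},{"dx":0,"dy":0,"dz":0,"spin":6.4},{"dx":0,"dy":0,"dz":0,"spin":6.4}]'|head -2
python3 -m pendant '[{"dx":0,"dy":0,"dz":0,"spin":6.4},{"dx":0,"dy":0,"dz":0,"spin":6.4},{"dx":0,"dy":0,"dz":0,"spin":6.4},{"dx":0,"dy":0,"dz":0,"spin":6.4},{"dx":0,"dy":0,"dz":0,"spin":6.4},{"dx":0,"dy":0,"dz":0,"spin":6.1},{"dx":0,"dy":0,"dz":0,"spin":0}]'|head -3
python3 - <<'E'
from h import *
s=snap('top')
P=(.5044,.306,np.radians(55.5))
for d in det('top','block0',.4):
  r=rect(s,d['region'],.03); print(round(d['p'],2),r)
  if r[0][1]>200: print(fit('block0',(.57,.312,.968),.012,[(s,d['region'])]), place(np.array([[.04,-.05,0]]),P,0))
for d in det('top','straightedge',.4): print(round(d['p'],2),fit('straightedge',(.444,.034,.122),0,[(s,d['region'])]))
go(453.5,-171.5,17,-14.6)
E
```

```text
time: 22.72
tcp_pos: [0.4839, -0.0337, 0.1987]
time: 23.55
tcp_pos: [0.4526, -0.1706, 0.1986]
time: 24.13
tcp_pos: [0.4527, -0.1705, 0.1987]
eef_rot: [-3.141, 0.002, -0.26]
0.76 (array([568.7, 308.3]), array([80.4, 39.1]), 53.7)
(array([569.9, 309.9,  54.6]), np.float64(0.08)) [[0.56826256 0.31064474 0.        ]]
0.66 (array([444.,  34.,   7.]), np.float64(1.0))
0.66 (array([444.,  34.,   7.]), np.float64(1.0))
0.62 (array([444.,  34.,   7.]), np.float64(1.0))
0.59 (array([445. ,  33.9,   6.8]), np.float64(0.044))
0.56 (array([444.,  34.,   7.]), np.float64(1.0))
now [ 453.  -170.7  199.3] -14.4 dx,dy,dz [  0.7   0.7 182.3] len 182 spin 0.2 q6 1.37
```

Block 0 is placed within measurement error. Take block 1.

```bash
python3 -m pendant '[{"dx":1,"dy":1,"dz":30,"spin":0},{"dx":0,"dy":0,"dz":40,"spin":0},{"dx":0,"dy":0,"dz":40,"spin":0},{"dx":0,"dy":0,"dz":40,"spin":0},{"dx":0,"dy":0,"dz":20,"spin":0},{"dx":0,"dy":0,"dz":10,"spin":0},{"dx":0,"dy":0,"dz":2,"spin":0},{"dx":0,"dy":0,"dz":0,"spin":0},{"dx":0,"dy":0,"dz":0,"spin":0}]' 72 |head -2
python3 -m pendant '[{"dx":0,"dy":0,"dz":0,"spin":0},{"dx":0,"dy":0,"dz":0,"spin":0},{"dx":0,"dy":0,"dz":0,"spin":0},{"dx":0,"dy":0,"dz":0,"spin":0},{"dx":0,"dy":0,"dz":0,"spin":0},{"dx":0,"dy":0,"dz":0,"spin":0},{"dx":0,"dy":0,"dz":0,"spin":0},{"dx":0,"dy":0,"dz":0,"spin":0}]' 10 25
python3 -m pendant '[{"dx":0,"dy":0,"dz":-15,"spin":0},{"dx":0,"dy":0,"dz":-30,"spin":0},{"dx":0,"dy":0,"dz":-40,"spin":0},{"dx":0,"dy":0,"dz":-40,"spin":0},{"dx":0,"dy":0,"dz":-40,"spin":0},{"dx":0,"dy":0,"dz":-20,"spin":0},{"dx":0,"dy":0,"dz":0,"spin":0}]' | tail -2
python3 -c "
from h import *
P=(.5044,.306,np.radians(55.5))
go(*place(np.array([[.025,.05,0]]),P,0)[0,:2]*1000,200,55.5)"
```

```text
time: 25.03
tcp_pos: [0.4549, -0.1725, 0.0192]
time: 25.7
tcp_pos: [0.4541, -0.1721, 0.018]
eef_rot: [3.142, -0.0, -0.255]
contact_force: [-1.7, 0.1, 4.3]
finger_gap: 0.386
gripper_force: 25.0
finger_gap: 0.384
gripper_force: 25.0
now [ 455.7 -172.9  207.2] -14.6 dx,dy,dz [-112.1 -516.2    7.2] len 528 spin -70.1 q6 1.37
```

```bash
python3 -m pendant '[{"dx":-6.2,"dy":-28.7,"dz":0,"spin":0},{"dx":-6.2,"dy":-28.7,"dz":0,"spin":0},{"dx":-6.2,"dy":-28.7,"dz":0,"spin":0},{"dx":-6.2,"dy":-28.7,"dz":0,"spin":0},{"dx":-6.2,"dy":-28.7,"dz":0,"spin":0},{"dx":-6.2,"dy":-28.7,"dz":0,"spin":0},{"dx":-6.2,"dy":-28.7,"dz":0,"spin":0},{"dx":-6.2,"dy":-28.7,"dz":0,"spin":0},{"dx":-6.2,"dy":-28.7,"dz":0,"spin":0},{"dx":-6.2,"dy":-28.7,"dz":0,"spin":0},{"dx":-6.2,"dy":-28.7,"dz":0,"spin":0},{"dx":-6.2,"dy":-28.7,"dz":0,"spin":0}]' |head -2
python3 -m pendant '[{"dx":-6.2,"dy":-28.7,"dz":0,"spin":0},{"dx":-6.2,"dy":-28.7,"dz":0,"spin":0},{"dx":-6.2,"dy":-28.7,"dz":0,"spin":0},{"dx":-6.2,"dy":-28.7,"dz":0,"spin":0},{"dx":-6.2,"dy":-28.7,"dz":0,"spin":0},{"dx":-6.2,"dy":-28.7,"dz":0,"spin":0},{"dx":0,"dy":0,"dz":0,"spin":-6.4},{"dx":0,"dy":0,"dz":0,"spin":-6.4},{"dx":0,"dy":0,"dz":0,"spin":-6.4},{"dx":0,"dy":0,"dz":0,"spin":-6.4},{"dx":0,"dy":0,"dz":0,"spin":-6.4},{"dx":0,"dy":0,"dz":0,"spin":-6.4}]' |head -2
python3 -m pendant '[{"dx":0,"dy":0,"dz":0,"spin":-6.4},{"dx":0,"dy":0,"dz":0,"spin":-6.4},{"dx":0,"dy":0,"dz":0,"spin":-6.4},{"dx":0,"dy":0,"dz":0,"spin":-6.4},{"dx":0,"dy":0,"dz":0,"spin":-6.1},{"dx":0,"dy":0,"dz":0,"spin":0},{"dx":0,"dy":0,"dz":0,"spin":0}]' |head -2
python3 -c "
from h import *
P=(.5044,.306,np.radians(55.5))
go(*place(np.array([[.036,.05,0]]),P,0)[0,:2]*1000,30,55.5)"
```

```text
time: 27.28
tcp_pos: [0.468, 0.1813, 0.2013]
time: 28.28
tcp_pos: [0.4757, 0.3556, 0.2009]
time: 28.87
tcp_pos: [0.4759, 0.3557, 0.2015]
now [475.9 355.7 201.5] 55.3 dx,dy,dz [ 11.2   1.6 171.5] len 172 spin -0.2 q6 1.17
```

```bash
python3 -m pendant '[{"dx":0,"dy":1,"dz":25,"spin":-0.2},{"dx":0,"dy":0,"dz":40,"spin":0},{"dx":0,"dy":0,"dz":40,"spin":0},{"dx":0,"dy":0,"dz":35,"spin":0},{"dx":0,"dy":0,"dz":18,"spin":0},{"dx":0,"dy":0,"dz":8,"spin":0},{"dx":5,"dy":0,"dz":2,"spin":0},{"dx":4,"dy":0,"dz":0,"spin":0},{"dx":2,"dy":0,"dz":0,"spin":0},{"dx":0,"dy":0,"dz":0,"spin":0}]' |head -2
python3 -m pendant '[{"dx":0,"dy":0,"dz":0,"spin":0},{"dx":0,"dy":0,"dz":0,"spin":0},{"dx":0,"dy":0,"dz":0,"spin":0}]' - 15
python3 -c "
from h import *
P=(.5044,.306,np.radians(55.5))
go(*place(np.array([[.0435,.05,0]]),P,0)[0,:2]*1000,30,55.5)"
```

```text
time: 29.7
tcp_pos: [0.4844, 0.3655, 0.0365]
time: 29.95
tcp_pos: [0.4834, 0.3645, 0.0355]
eef_rot: [3.141, -0.001, 0.972]
contact_force: [0.3, 0.9, -1.9]
finger_gap: 0.387
gripper_force: 15.0
now [483.4 364.5  35.5] 55.7 dx,dy,dz [7.1 0.4 5.5] len 9 spin 0.2 q6 1.17
```

```bash
python3 -m pendant '[{"dx":0,"dy":0,"dz":3,"spin":0.2},{"dx":0,"dy":0,"dz":2.3,"spin":0},{"dx":0,"dy":0,"dz":0,"spin":0},{"dx":2,"dy":0,"dz":0,"spin":0},{"dx":2,"dy":0,"dz":0,"spin":0},{"dx":0,"dy":0,"dz":0,"spin":0}]' | sed -n '2,4p'
python3 -m pendant '[{"dx":1,"dy":0,"dz":0,"spin":0},{"dx":1,"dy":0,"dz":0,"spin":0},{"dx":0,"dy":0,"dz":0,"spin":0}]'|sed -n '2,4p'
python3 -m pendant '[{"dx":1,"dy":0,"dz":0,"spin":0},{"dx":1,"dy":0,"dz":0,"spin":0},{"dx":0,"dy":0,"dz":0,"spin":0}]'|sed -n '2,4p'
```

```text
tcp_pos: [0.4858, 0.368, 0.0297]
eef_rot: [3.141, -0.0, 0.969]
contact_force: [-0.8, -1.5, 2.5]
tcp_pos: [0.4861, 0.3685, 0.0297]
eef_rot: [-3.141, 0.003, 0.969]
contact_force: [-5.2, -7.4, 9.6]
tcp_pos: [0.4865, 0.3691, 0.0295]
eef_rot: [-3.141, 0.006, 0.969]
contact_force: [-7.4, -14.3, 14.1]
```

```bash
python3 -m pendant '[{"dx":0,"dy":0,"dz":0,"spin":0},{"dx":0,"dy":0,"dz":0,"spin":0},{"dx":0,"dy":0,"dz":0,"spin":0},{"dx":0,"dy":0,"dz":0,"spin":0},{"dx":0,"dy":0,"dz":-10,"spin":0},{"dx":0,"dy":0,"dz":-40,"spin":0},{"dx":0,"dy":0,"dz":-40,"spin":0},{"dx":0,"dy":0,"dz":-40,"spin":0},{"dx":0,"dy":0,"dz":-40,"spin":0},{"dx":0,"dy":0,"dz":0,"spin":0}]' 60 |head -2
python3 - <<'E'
from h import *
go(470,200,205,97)
E
```

```text
time: 31.78
tcp_pos: [0.4905, 0.3729, 0.2087]
now [490.5 372.9 208.7] 55.5 dx,dy,dz [-154.1   81.1    3.7] len 174 spin -41.5 q6 1.18
```

Run:
```python
from h import *
go(432.6,32,150,97)
```

```text
now [490.5 372.9 208.7] 55.5 dx,dy,dz [-313.8  145.3   58.7] len 351 spin -41.5 q6 1.18
```

```bash
python3 -m pendant '[{"dx":-26,"dy":12,"dz":0,"spin":0},{"dx":-26,"dy":12,"dz":0,"spin":0},{"dx":-26,"dy":12,"dz":0,"spin":0},{"dx":-26,"dy":12,"dz":0,"spin":0},{"dx":-26,"dy":12,"dz":0,"spin":0},{"dx":-26,"dy":12,"dz":5,"spin":0},{"dx":-26,"dy":12,"dz":5,"spin":0},{"dx":-26,"dy":12,"dz":5,"spin":0},{"dx":-26,"dy":12,"dz":5,"spin":0},{"dx":-26,"dy":12,"dz":5,"spin":0},{"dx":-26,"dy":12,"dz":5,"spin":0},{"dx":-27,"dy":12,"dz":5,"spin":0}]' 60 |head -2
python3 -m pendant '[{"dx":0,"dy":0,"dz":0,"spin":-6.9},{"dx":0,"dy":0,"dz":0,"spin":-6.9},{"dx":0,"dy":0,"dz":0,"spin":-6.9},{"dx":0,"dy":0,"dz":0,"spin":-6.9},{"dx":0,"dy":0,"dz":0,"spin":-6.9},{"dx":0,"dy":0,"dz":0,"spin":-7},{"dx":0,"dy":0,"dz":0,"spin":0}]' |head -2
python3 - <<'E'
from h import *
P=(.5044,.306,np.radians(55.5))
for c in('top','side'):
  s=snap(c)
  for d in det(c,'block0',.4):
    r=rect(s,d['region'],.03)
    if r[0][1]>200:
      best=min((fit('block0',(*place(np.array([[.04,y,0]]),P,0)[0,:2],.968),.012,[(s,d['region'])]) for y in(-.05,.05)),key=lambda f:f[1])
      v=best[0][:2]-[504.4,306]; a=P[2]; print(c,round(d['p'],2),best,'plate xy',v@[np.cos(a),np.sin(a)],v@[-np.sin(a),np.cos(a)])
  if c=='side': save(s,'b2.png',(245,165,365,255),6)
  for d in det(c,'straightedge',.4):
    if abs(rect(s,d['region'],.008)[0][1])<120: print(fit('straightedge',(.444,.034,.122),0,[(s,d['region'])]))
go(432.6,32,38,97)
E
```

```text
time: 32.78
tcp_pos: [0.429, 0.0304, 0.165]
time: 33.37
tcp_pos: [0.4294, 0.0316, 0.1651]
top 0.76 (array([569.1, 309.2,  55.1]), np.float64(0.062)) plate xy 39.283687332627146 -51.508464445685
top 0.56 (array([486.1, 367.3,  58. ]), np.float64(0.126)) plate xy 40.153701226805154 49.80221157527511
(array([447.9,  32.9,   5.4]), np.float64(0.831))
side 0.69 (array([485.8, 365.4,  59.6]), np.float64(0.062)) plate xy 38.41793959734584 48.97327758170452
side 0.53 (array([569.2, 310.8,  54.8]), np.float64(0.359)) plate xy 40.65892985811489 -50.68462708546747
(array([443.9,  34.2,   7.3]), np.float64(0.051))
now [429.2  31.6 164.7] 96.9 dx,dy,dz [  0.    3.4 126.7] len 127 spin -0.1 q6 -0.15
```

View pics/b2.png

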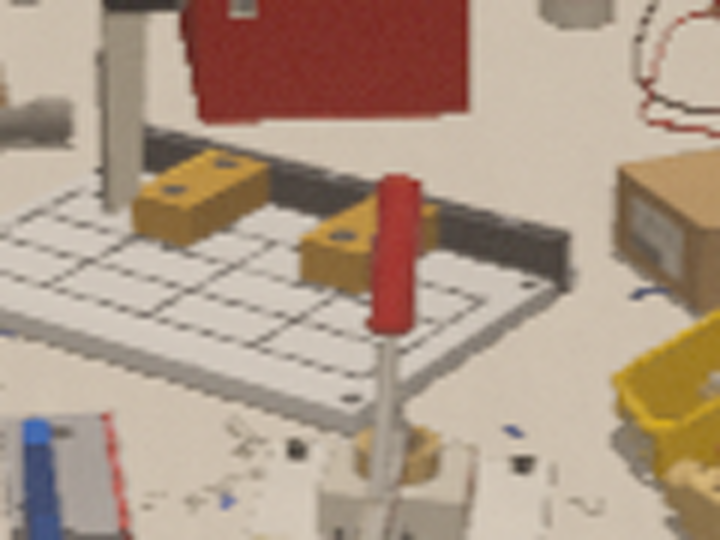

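Run:
```python
from h import *
P=(.5044,.306,np.radians(55.5))
s=snap('top'); im=s['frame'].astype(int)
# rectified top view at z=.034 in plate frame, 3px/mm
W=220;H=120;k=3.4
pts=np.array([[0,-110,34],[0,110,34],[80,-110,34],[80,110,34]])/1000.
src=proj(s,place(pts,P,0)).astype(np.float32); dst=np.array([[0,80*k],[220*k,80*k],[0,0],[220*k,0]],np.float32)
o=cv2.warpPerspective(s['frame'],cv2.getPerspectiveTransform(src,dst),(int(220*k),int(80*k)),flags=cv2.INTER_CUBIC)
cv2.imwrite('pics/rect.png',o[:,:,::-1])
hsv=cv2.cvtColor(o,cv2.COLOR_RGB2HSV); m=((hsv[...,1]>90)&(hsv[...,0]<30)&(hsv[...,2]>110)).astype(np.uint8)
for c in sorted(cv2.findContours(m,cv2.RETR_EXTERNAL,cv2.CHAIN_APPROX_NONE)[0],key=cv2.contourArea)[-2:]:
    r=cv2.minAreaRect(c); b=cv2.boxPoints(r)/k; print(np.round([b[:,0]-110],1),np.round(80-b[:,1],1),r[2],np.array(r[1])/k)
```

```text
[[30.9 31.4 68.3 67.8]] [ 4.7 75.4 75.1  4.4] 0.42128488421440125 [36.89995485 70.69878073]
[[-68.8 -32.4 -32.4 -68.8]] [75.6 75.6  5.3  5.3] 90.0 [70.29411765 36.47058824]
```

View pics/rect.png

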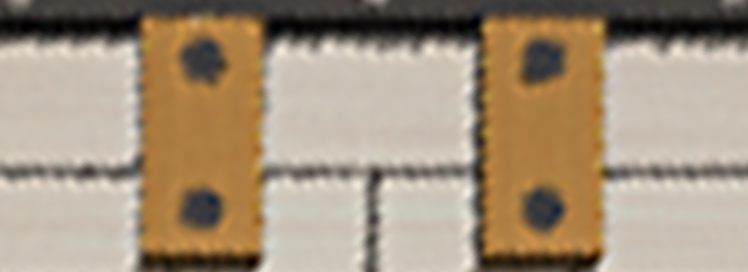

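Rectified view: both blocks square (≤0.5°) and touching the fence. Pick the straightedge.

```bash
python3 -m pendant '[{"dx":0,"dy":3,"dz":30,"spin":0},{"dx":0,"dy":0,"dz":40,"spin":0},{"dx":0,"dy":0,"dz":30,"spin":0},{"dx":0,"dy":0,"dz":15,"spin":0},{"dx":0,"dy":0,"dz":8,"spin":0},{"dx":0,"dy":0,"dz":0,"spin":0},{"dx":0,"dy":0,"dz":0,"spin":0},{"dx":0,"dy":0,"dz":0,"spin":0}]' 60 |head -4
python3 -m pendant '[{"dx":0,"dy":0,"dz":0,"spin":0},{"dx":0,"dy":0,"dz":0,"spin":0},{"dx":0,"dy":0,"dz":0,"spin":0},{"dx":0,"dy":0,"dz":0,"spin":0},{"dx":0,"dy":0,"dz":0,"spin":0},{"dx":0,"dy":0,"dz":0,"spin":0},{"dx":0,"dy":0,"dz":0,"spin":0},{"dx":0,"dy":0,"dz":0,"spin":0}]' 0 40
python3 -c "
from h import *
go(432.6,32,38,97)"
```

```text
time: 34.38
tcp_pos: [0.433, 0.0319, 0.0427]
eef_rot: [3.14, 0.0, 1.693]
contact_force: [0.3, 0.4, -0.7]
time: 35.05
tcp_pos: [0.4321, 0.0319, 0.0416]
eef_rot: [-3.141, -0.0, 1.693]
contact_force: [1.6, 0.7, -0.3]
finger_gap: 0.125
gripper_force: 40.4
now [432.1  31.9  41.6] 97.0 dx,dy,dz [0.  0.5 3.6] len 4 spin -0.0 q6 -0.16
```

```bash
python3 -m pendant '[{"dx":0,"dy":0,"dz":-10,"spin":0},{"dx":0,"dy":0,"dz":-30,"spin":0},{"dx":0,"dy":0,"dz":-40,"spin":0},{"dx":0,"dy":0,"dz":-40,"spin":0},{"dx":0,"dy":0,"dz":-25,"spin":0},{"dx":0,"dy":0,"dz":-10,"spin":0},{"dx":0,"dy":0,"dz":0,"spin":0}]'
python3 -c "
from h import *
P=(.5044,.306,np.radians(55.5))
go(*place(np.array([[-.055,0,0]]),P,0)[0,:2]*1000,195,145.5)"
```

```text
time: 35.63
tcp_pos: [0.433, 0.0319, 0.1994]
eef_rot: [3.137, 0.001, 1.693]
contact_force: [0.2, -0.5, -3.5]
finger_gap: 0.125
gripper_force: 40.0
now [433.   31.9 199.4] 97.0 dx,dy,dz [222.1  67.8   4.4] len 232 spin -48.5 q6 -0.16
```

```bash
python3 -m pendant '[{"dx":12,"dy":4,"dz":0,"spin":0},{"dx":24,"dy":7,"dz":0,"spin":0},{"dx":30,"dy":9,"dz":0,"spin":0},{"dx":30,"dy":9,"dz":0,"spin":0},{"dx":30,"dy":9,"dz":0,"spin":0},{"dx":30,"dy":9,"dz":0,"spin":0},{"dx":30,"dy":9,"dz":0,"spin":0},{"dx":24,"dy":7,"dz":0,"spin":0},{"dx":12,"dy":5,"dz":0,"spin":0},{"dx":0,"dy":0,"dz":0,"spin":0}]' |head -2
python3 -m pendant '[{"dx":0,"dy":0,"dz":0,"spin":-4.5},{"dx":0,"dy":0,"dz":0,"spin":-5},{"dx":0,"dy":0,"dz":0,"spin":-6},{"dx":0,"dy":0,"dz":0,"spin":-6},{"dx":0,"dy":0,"dz":0,"spin":-6},{"dx":0,"dy":0,"dz":0,"spin":-6},{"dx":0,"dy":0,"dz":0,"spin":-6},{"dx":0,"dy":0,"dz":0,"spin":-5},{"dx":0,"dy":0,"dz":0,"spin":-4},{"dx":0,"dy":0,"dz":0,"spin":0}]' |head -5
python3 -c "
from h import *
P=(.5044,.306,np.radians(55.5))
go(*place(np.array([[-.047,0,0]]),P,0)[0,:2]*1000,54.5,145.5)
s=snap('side');save(s,'s1.png',(200,130,400,270),4)"
```

```text
time: 36.47
tcp_pos: [0.4724, 0.2622, 0.1954]
time: 37.3
tcp_pos: [0.4722, 0.2592, 0.196]
eef_rot: [-3.14, -0.001, 2.542]
contact_force: [-0.1, 0.6, -2.7]
finger_gap: 0.128
now [472.2 259.2 196. ] 145.6 dx,dy,dz [ -0.    9.8 141.5] len 142 spin 0.1 q6 -0.56
```

View pics/s1.png

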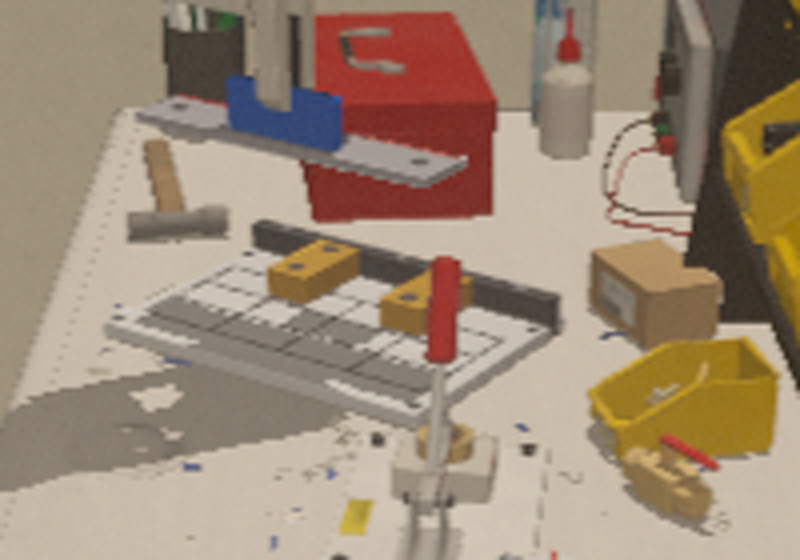

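Straightedge level, red edge toward the blocks. Lower behind the blocks.

```bash
python3 -m pendant '[{"dx":0,"dy":0,"dz":20,"spin":0},{"dx":0,"dy":0,"dz":35,"spin":0},{"dx":0,"dy":0,"dz":35,"spin":0},{"dx":0,"dy":0,"dz":25,"spin":0},{"dx":0,"dy":0,"dz":12,"spin":0},{"dx":0,"dy":0,"dz":8,"spin":0},{"dx":0,"dy":0,"dz":2,"spin":0},{"dx":0,"dy":0,"dz":0,"spin":0},{"dx":0,"dy":0,"dz":0,"spin":0},{"dx":0,"dy":0,"dz":0,"spin":0}]' |sed -n '2,4p'
python3 -c "
from h import *
P=(.5044,.306,np.radians(55.5))
go(*place(np.array([[-.032,0,0]]),P,0)[0,:2]*1000,53.6,145.5)"
```

```text
tcp_pos: [0.4734, 0.2609, 0.0609]
eef_rot: [3.14, 0.001, 2.539]
contact_force: [-0.5, 0.5, -3.3]
now [473.4 260.9  60.9] 145.5 dx,dy,dz [-0.  22.8  7.3] len 24 spin -0.0 q6 -0.55
```

```bash
python3 -m pendant '[{"dx":0,"dy":0,"dz":4,"spin":0},{"dx":0,"dy":0,"dz":2.7,"spin":0},{"dx":0,"dy":0,"dz":0,"spin":0},{"dx":0,"dy":5,"dz":0,"spin":0},{"dx":0,"dy":5,"dz":0,"spin":0},{"dx":0,"dy":4,"dz":0,"spin":0},{"dx":0,"dy":3,"dz":0,"spin":0},{"dx":0,"dy":0,"dz":0,"spin":0},{"dx":0,"dy":0,"dz":0,"spin":0}]' - 25 |sed -n '2,4p'
python3 -m pendant '[{"dx":0,"dy":1,"dz":0.3,"spin":0},{"dx":0,"dy":1,"dz":0.3,"spin":0},{"dx":0,"dy":1,"dz":0,"spin":0},{"dx":0,"dy":0,"dz":0,"spin":0}]'|sed -n '2,4p'
python3 -c "
from h import *
P=(.5044,.306,np.radians(55.5))
go(*place(np.array([[-.032,0,0]]),P,0)[0,:2]*1000,53.6,145.5)"
```

```text
tcp_pos: [0.4826, 0.2748, 0.0534]
eef_rot: [3.141, 0.0, 2.539]
contact_force: [-0.8, -1.0, 4.1]
tcp_pos: [0.4834, 0.276, 0.0533]
eef_rot: [-3.139, -0.0, 2.54]
contact_force: [-5.9, -10.8, 19.5]
now [483.4 276.   53.3] 145.5 dx,dy,dz [-0.3  4.6 -0.3] len 5 spin 0.0 q6 -0.53
```

```bash
python3 -m pendant '[{"dx":0,"dy":0,"dz":-0.6,"spin":0},{"dx":0,"dy":0,"dz":-0.3,"spin":0},{"dx":0,"dy":0,"dz":0,"spin":0},{"dx":0,"dy":0,"dz":0,"spin":0}]'|sed -n '2,4p'
python3 - <<'E'
from h import *
P=(.5044,.306,np.radians(55.5)); k=3.4
for c in('top','side'):
    s=snap(c)
    pts=np.array([[-60,-120,20],[-60,120,20],[60,-120,20],[60,120,20]])/1000.
    src=proj(s,place(pts,P,0)).astype(np.float32); dst=np.array([[240*k,120*k],[0,120*k],[240*k,0],[0,0]],np.float32)
    o=cv2.warpPerspective(s['frame'],cv2.getPerspectiveTransform(src,dst),(int(240*k),int(120*k)),flags=cv2.INTER_CUBIC)
    cv2.imwrite(f'pics/r_{c}.png',o[:,:,::-1]) 
a=cv2.imread('pics/r_top.png');b=cv2.imread('pics/r_side.png'); cv2.imwrite('pics/r2.png',cv2.resize(np.vstack([a,b]),(600,600)))
E
```

```text
tcp_pos: [0.4839, 0.2768, 0.0533]
eef_rot: [-3.141, -0.0, 2.54]
contact_force: [-2.6, -4.6, 5.5]
```

View pics/r2.png

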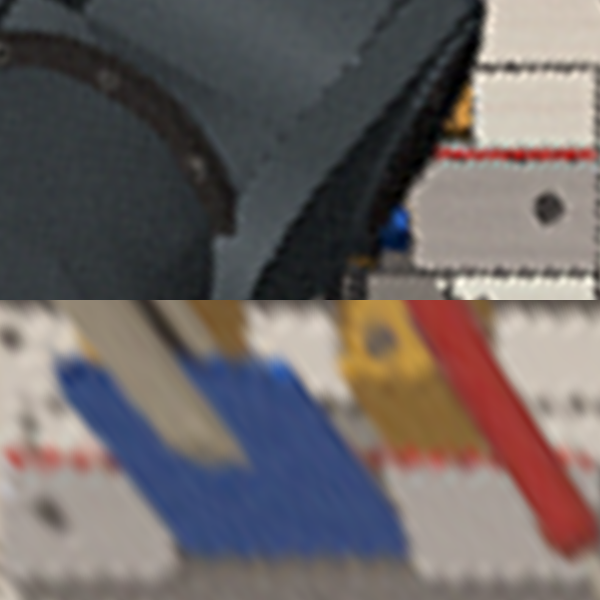

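Top view: the red edge is still ~4 mm short of the blocks; the drag was plate friction. Continue.

```bash
python3 -m pendant '[{"dx":0,"dy":1,"dz":-0.2,"spin":0},{"dx":0,"dy":1,"dz":0,"spin":0},{"dx":0,"dy":0,"dz":0,"spin":0}]'|sed -n '2,4p'
python3 -m pendant '[{"dx":0,"dy":1,"dz":0,"spin":0},{"dx":0,"dy":1,"dz":0,"spin":0},{"dx":0,"dy":0,"dz":0,"spin":0}]'|sed -n '2,4p'
python3 -c "
from h import *
P=(.5044,.306,np.radians(55.5))
go(*place(np.array([[-.032,0,0]]),P,0)[0,:2]*1000,53.6,145.5)"
```

```text
tcp_pos: [0.4851, 0.2788, 0.0533]
eef_rot: [-3.142, -0.0, 2.539]
contact_force: [-2.3, -2.5, 0.9]
tcp_pos: [0.4859, 0.2799, 0.0533]
eef_rot: [-3.14, -0.0, 2.54]
contact_force: [-4.3, -6.9, 5.3]
now [485.9 279.9  53.3] 145.5 dx,dy,dz [-0.5  0.  -0.3] len 1 spin 0.0 q6 -0.53
```

```bash
python3 -m pendant '[{"dx":0,"dy":1,"dz":0,"spin":0},{"dx":0,"dy":1,"dz":0,"spin":0},{"dx":0,"dy":0,"dz":0,"spin":0}]'|sed -n '2,4p'
python3 -m pendant '[{"dx":0,"dy":1,"dz":0,"spin":0},{"dx":0,"dy":1,"dz":0,"spin":0},{"dx":0,"dy":0,"dz":0,"spin":0}]'|sed -n '2,4p'
```

```text
tcp_pos: [0.4859, 0.2801, 0.0534]
eef_rot: [-3.136, -0.001, 2.54]
contact_force: [-9.0, -18.1, 15.3]
tcp_pos: [0.486, 0.2802, 0.0535]
eef_rot: [-3.132, -0.002, 2.541]
contact_force: [-14.3, -27.1, 24.6]
```

```bash
python3 -m pendant '[{"dx":0,"dy":-1.5,"dz":0,"spin":0},{"dx":0,"dy":-1.5,"dz":0,"spin":0},{"dx":0,"dy":0,"dz":0,"spin":0}]'|sed -n '2,4p'
python3 -m pendant '[{"dx":0,"dy":0,"dz":0,"spin":0},{"dx":0,"dy":0,"dz":0,"spin":0},{"dx":0,"dy":0,"dz":0,"spin":0},{"dx":0,"dy":0,"dz":0,"spin":0},{"dx":0,"dy":0,"dz":-10,"spin":0},{"dx":0,"dy":0,"dz":-30,"spin":0},{"dx":0,"dy":0,"dz":-40,"spin":0},{"dx":0,"dy":0,"dz":-40,"spin":0},{"dx":0,"dy":0,"dz":-35,"spin":0},{"dx":0,"dy":0,"dz":0,"spin":0}]' 36|head -4
python3 - <<'E'
from h import *
s=snap('top'); K=(.606,-.1915,np.radians(-33.5))
print(place(np.array([[0,.033,.08],[0,-.058,.05]]),K,0))
for n in('inner_pointer','ring_mark','index_mark','start_button_top'):
  for d in det('top',n): print(n,round(d['p'],2),d['xy'],ray(s,d['xy'],{'inner_pointer':.08,'ring_mark':.058,'index_mark':.05}.get(n,.052)).round(4))
go(623,-163.5,208,100)
E
```

```text
tcp_pos: [0.4858, 0.2799, 0.0533]
eef_rot: [-3.138, -0.001, 2.54]
contact_force: [-5.7, -11.9, 7.9]
time: 41.78
tcp_pos: [0.4893, 0.2826, 0.2163]
eef_rot: [3.132, 0.006, 2.54]
contact_force: [0.5, -0.1, 1.0]
[[ 0.62421392 -0.16398177  0.08      ]
 [ 0.57398765 -0.23986538  0.05      ]]
inner_pointer 0.63 [367.2, 221.9] [[ 0.6264 -0.1611  0.08  ]]
inner_pointer 0.42 [227.9, 260.2] [[0.5329 0.2192 0.08  ]]
ring_mark 0.68 [368.4, 226.0] [[ 0.6188 -0.1662  0.058 ]]
start_button_top 0.66 [408.2, 187.3] [[ 0.7264 -0.2832  0.052 ]]
now [486.2 280.9 207.2] 145.5 dx,dy,dz [-364.5 -288.7   -0.8] len 465 spin 45.5 q6 -0.53
```

```bash
python3 -m pendant '[{"dx":-26,"dy":-20,"dz":0,"spin":0},{"dx":-26,"dy":-20,"dz":0,"spin":0},{"dx":-26,"dy":-20,"dz":0,"spin":0},{"dx":-26,"dy":-20,"dz":0,"spin":0},{"dx":-26,"dy":-20,"dz":0,"spin":0},{"dx":-26,"dy":-20,"dz":0,"spin":0},{"dx":-26,"dy":-20,"dz":0,"spin":0},{"dx":0,"dy":0,"dz":0,"spin":0}]' 50|head -2
python3 - <<'E'
from h import *
P=(.5044,.306,np.radians(55.5)); k=2.5
s=snap('top')
pts=np.array([[-60,-130,20],[-60,130,20],[80,-130,20],[80,130,20]])/1000.
src=proj(s,place(pts,P,0)).astype(np.float32); dst=np.array([[260*k,140*k],[0,140*k],[260*k,0],[0,0]],np.float32)
o=cv2.warpPerspective(s['frame'],cv2.getPerspectiveTransform(src,dst),(int(260*k),int(140*k)),flags=cv2.INTER_CUBIC)
# console dial, metric view at z=.08, world axes (x up, y left), centred guess
c=np.array([.624,-.164]); h=.06; k2=250/.12
pts=np.array([[c[0]+h,c[1]+h,.08],[c[0]+h,c[1]-h,.08],[c[0]-h,c[1]-h,.08],[c[0]-h,c[1]+h,.08]])
dst=np.array([[0,0],[250,0],[250,250],[0,250]],np.float32)
o2=cv2.warpPerspective(s['frame'],cv2.getPerspectiveTransform(proj(s,pts).astype(np.float32),dst),(250,250),flags=cv2.INTER_CUBIC)
W=np.full((610,650,3),255,np.uint8); W[:350]=o; W[355:605,:250]=o2
cv2.imwrite('pics/v3.png',W[:600,:,::-1])
hsv=cv2.cvtColor(s['frame'],cv2.COLOR_RGB2HSV).astype(int); uv=proj(s,[[*c,.08]])[0].astype(int); 
yy,xx=np.mgrid[:480,:640]; near=np.hypot(xx-uv[0],yy-uv[1])<28
H,S,V=hsv[...,0],hsv[...,1],hsv[...,2]
cols={'red':((H<6)|(H>174))&(S>120)&(V>80),'orange':(H>6)&(H<20)&(S>130),'green':(H>45)&(H<85)&(S>100)&(V>60),'knob':(S<60)&(V>150)}
zz={'red':.08,'orange':.058,'green':.05,'knob':.08}
for n,m in cols.items():
    m=m&near; ys,xs=np.nonzero(m); print(n,m.sum(),(ray(s,[[xs.mean(),ys.mean()]],zz[n])[0]*1000).round(1) if m.sum() else '')
E
```

```text
time: 42.7
tcp_pos: [0.5583, 0.0583, 0.207]
red 5 [ 623.5 -157.7   80. ]
orange 5 [ 641.4 -179.4   58. ]
green 8 [ 654.1 -190.1   50. ]
knob 690 [ 661.8 -155.5   80. ]
```

View pics/v3.png

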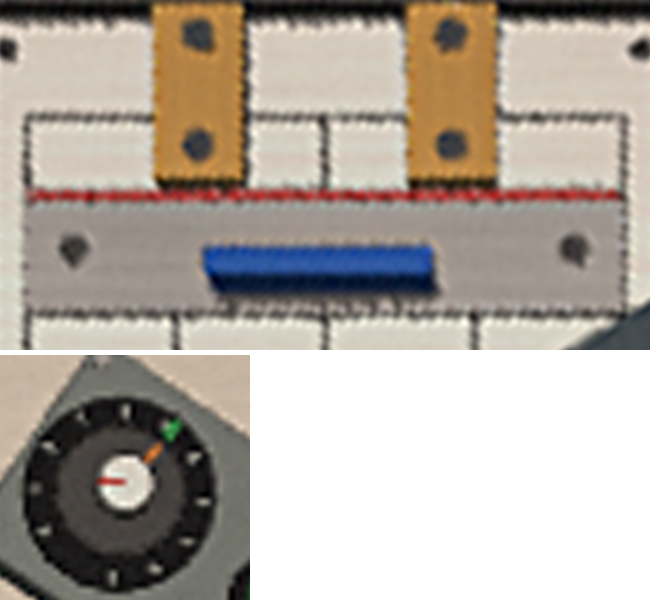

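Straightedge is flush and parallel. Dial: knob centre ≈(622.6,-163.5), pointer ≈85°, green clip ≈-40° in world → ~125° clockwise.

```bash
python3 -c "
from h import *
go(622.6,-163.5,140,145.5)"
```

```text
now [557.5  60.4 207. ] 145.3 dx,dy,dz [-180.9 -147.1   67. ] len 243 spin -0.2 q6 -0.94
```

```bash
python3 -m pendant '[{"dx":-12,"dy":-9.5,"dz":0,"spin":0},{"dx":-26,"dy":-21,"dz":0,"spin":0},{"dx":-26,"dy":-21,"dz":0,"spin":0},{"dx":-26,"dy":-21,"dz":0,"spin":0},{"dx":-26,"dy":-21,"dz":0,"spin":0},{"dx":-26,"dy":-21,"dz":10,"spin":0},{"dx":-26,"dy":-21,"dz":25,"spin":0},{"dx":-12,"dy":-11,"dz":20,"spin":0},{"dx":0,"dy":0,"dz":12,"spin":0},{"dx":0,"dy":0,"dz":0,"spin":0},{"dx":0,"dy":0,"dz":0,"spin":0}]' 50|head -2
python3 -c "
from h import *
go(622.6,-163.5,73,145.5)
s=snap('side');save(s,'k1.png',(270,210,400,310),6)
print(proj(s,[[.6226,-.1635,.08],[.6226,-.1635,.058]]))"
```

```text
time: 43.67
tcp_pos: [0.6224, -0.1584, 0.1408]
now [ 622.4 -158.4  140.8] 145.5 dx,dy,dz [-3.  -4.1 67.8] len 68 spin 0.0 q6 -1.29
[[338.29083143 269.88781294]
 [337.86646271 279.23663905]]
```

View pics/k1.png

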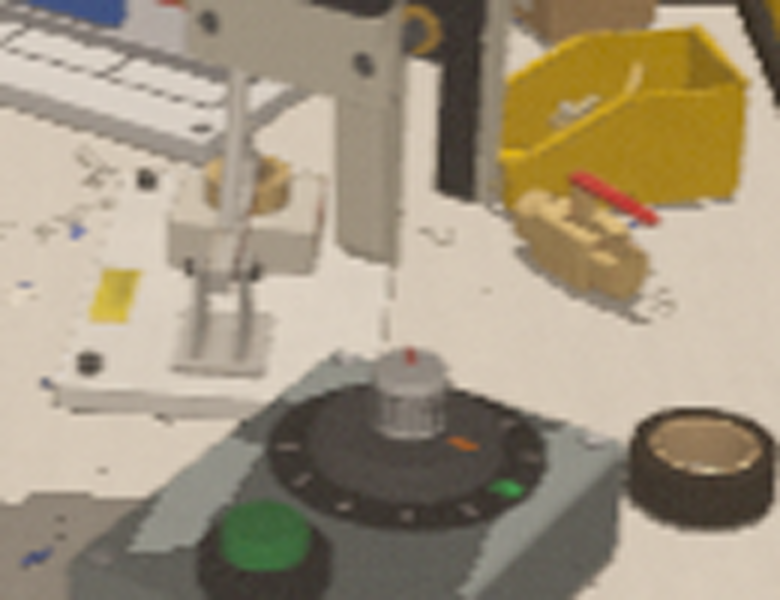

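Side view confirms the knob centre (338.5,270.8 vs 338.3,269.9 predicted). Descend.

```bash
python3 -m pendant '[{"dx":-3,"dy":-4,"dz":0,"spin":0},{"dx":0,"dy":0,"dz":25,"spin":0},{"dx":0,"dy":0,"dz":20,"spin":0},{"dx":0,"dy":0,"dz":12,"spin":0},{"dx":0,"dy":0,"dz":4,"spin":0},{"dx":0,"dy":0,"dz":0,"spin":0},{"dx":0,"dy":0,"dz":0,"spin":0},{"dx":0,"dy":0,"dz":0,"spin":0}]' 50|head -4
python3 -c "
from h import *
go(622.6,-163.5,73,145.5)"
```

```text
time: 44.38
tcp_pos: [0.6238, -0.1651, 0.0819]
eef_rot: [3.141, 0.002, 2.54]
contact_force: [0.9, -0.1, 0.5]
now [ 623.8 -165.1   81.9] 145.5 dx,dy,dz [1.9 0.6 8.9] len 9 spin 0.0 q6 -1.3
```

```bash
python3 -m pendant '[{"dx":2,"dy":0.5,"dz":4,"spin":0},{"dx":0,"dy":0,"dz":4,"spin":0},{"dx":0,"dy":0,"dz":0,"spin":0},{"dx":0,"dy":0,"dz":0,"spin":0}]' 50|head -2
python3 -m pendant '[{"dx":0,"dy":0,"dz":0,"spin":0},{"dx":0,"dy":0,"dz":0,"spin":0},{"dx":0,"dy":0,"dz":0,"spin":0},{"dx":0,"dy":0,"dz":0,"spin":0},{"dx":0,"dy":0,"dz":0,"spin":0},{"dx":0,"dy":0,"dz":0,"spin":0}]' 15 15
```

```text
time: 44.72
tcp_pos: [0.6215, -0.1633, 0.0723]
time: 45.22
tcp_pos: [0.6215, -0.1638, 0.0726]
eef_rot: [-3.141, -0.0, 2.539]
contact_force: [-2.2, -3.8, 1.5]
finger_gap: 0.274
gripper_force: 15.0
```

```bash
python3 -m pendant '[{"dx":0,"dy":0,"dz":0,"spin":5},{"dx":0,"dy":0,"dz":0,"spin":6},{"dx":0,"dy":0,"dz":0,"spin":6},{"dx":0,"dy":0,"dz":0,"spin":6},{"dx":0,"dy":0,"dz":0,"spin":6},{"dx":0,"dy":0,"dz":0,"spin":6},{"dx":0,"dy":0,"dz":0,"spin":6},{"dx":0,"dy":0,"dz":0,"spin":6},{"dx":0,"dy":0,"dz":0,"spin":6},{"dx":0,"dy":0,"dz":0,"spin":6},{"dx":0,"dy":0,"dz":0,"spin":6},{"dx":0,"dy":0,"dz":0,"spin":0}]' |sed -n '2,4p'
python3 -m pendant '[{"dx":0,"dy":0,"dz":0,"spin":6},{"dx":0,"dy":0,"dz":0,"spin":6},{"dx":0,"dy":0,"dz":0,"spin":6},{"dx":0,"dy":0,"dz":0,"spin":6},{"dx":0,"dy":0,"dz":0,"spin":6},{"dx":0,"dy":0,"dz":0,"spin":6},{"dx":0,"dy":0,"dz":0,"spin":6},{"dx":0,"dy":0,"dz":0,"spin":6},{"dx":0,"dy":0,"dz":0,"spin":6},{"dx":0,"dy":0,"dz":0,"spin":5},{"dx":0,"dy":0,"dz":0,"spin":0},{"dx":0,"dy":0,"dz":0,"spin":0}]'
python3 -m pendant '[{"dx":0,"dy":0,"dz":0,"spin":0},{"dx":0,"dy":0,"dz":0,"spin":0},{"dx":0,"dy":0,"dz":0,"spin":0},{"dx":0,"dy":0,"dz":0,"spin":0},{"dx":0,"dy":0,"dz":-5,"spin":0},{"dx":0,"dy":0,"dz":-25,"spin":0},{"dx":0,"dy":0,"dz":-35,"spin":0},{"dx":0,"dy":0,"dz":0,"spin":0}]' 50|sed -n '2,4p'
python3 -c "
from h import *
s=snap('side');save(s,'k2.png',(300,240,380,300),10)
go(574,-241,135,20)"
```

```text
tcp_pos: [0.6221, -0.1636, 0.0726]
eef_rot: [3.14, 0.0, 1.4]
contact_force: [1.8, -1.9, -0.1]
time: 47.22
tcp_pos: [0.6225, -0.164, 0.0727]
eef_rot: [3.14, -0.002, 0.379]
contact_force: [4.0, -4.6, -2.3]
finger_gap: 0.276
gripper_force: 15.0
tcp_pos: [0.6243, -0.1642, 0.144]
eef_rot: [3.136, -0.007, 0.376]
contact_force: [0.7, 0.7, -0.4]
now [ 623.4 -163.9  141.4] 21.5 dx,dy,dz [-74.3  53.6   6.4] len 92 spin 1.5 q6 0.87
```

View pics/k2.png

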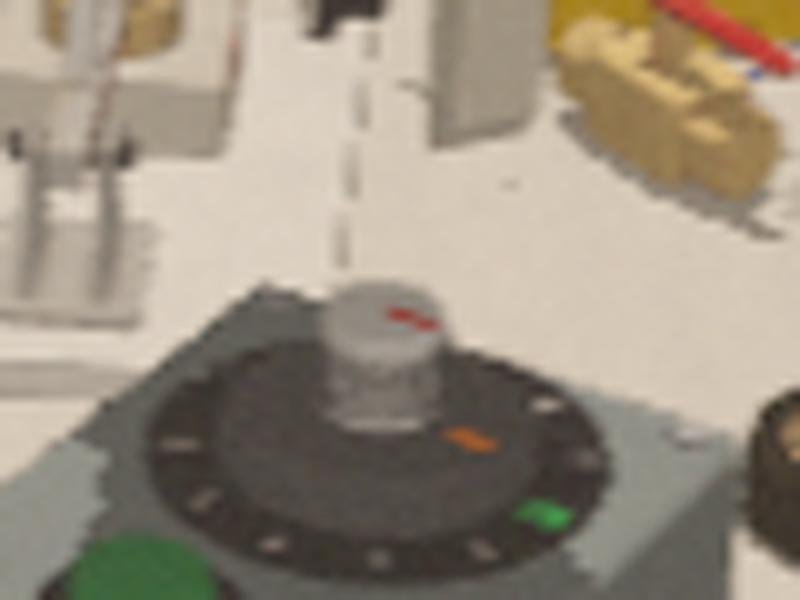

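Run:
```python
from h import *
s=snap('side'); im=s['frame']; hsv=cv2.cvtColor(im,cv2.COLOR_RGB2HSV).astype(int); H,S,V=hsv[...,0],hsv[...,1],hsv[...,2]
yy,xx=np.mgrid[:480,:640]
C=np.array([622.6,-163.5])
for n,m,z,b in(('red',((H<8)|(H>170))&(S>90),.08,(325,265,350,280)),('green',(H>45)&(H<85)&(S>100),.048,(348,286,364,296))):
    m=m&(xx>=b[0])&(xx<b[2])&(yy>=b[1])&(yy<b[3]); w=(S*m).astype(float); ys,xs=np.nonzero(m)
    P=ray(s,np.c_[xs,ys],z)[:,:2]*1000; c=np.average(P,axis=0,weights=S[m]); d=c-C
    print(n,m.sum(),c.round(1),'r',np.hypot(*d).round(1),'ang',np.degrees(np.arctan2(d[1],d[0])).round(1))
    if n=='red': v=cv2.fitLine(P.astype(np.float32),cv2.DIST_L2,0,.01,.01).ravel(); print(np.degrees(np.arctan2(v[1],v[0])))
```

```text
red 6 [ 627.3 -169.8] r 7.9 ang -53.2
-36.959816
green 10 [ 653.6 -192.8] r 42.7 ang -43.4
```

```bash
python3 -m pendant '[{"dx":-19,"dy":13,"dz":0,"spin":0},{"dx":-28,"dy":20,"dz":0,"spin":0},{"dx":-19,"dy":15,"dz":0,"spin":0},{"dx":-8,"dy":6,"dz":0,"spin":0},{"dx":0,"dy":0,"dz":0,"spin":0},{"dx":0,"dy":0,"dz":0,"spin":0},{"dx":0,"dy":0,"dz":0,"spin":0}]' 0|sed -n '2,6p'
python3 - <<'E'
from h import *
W=np.full((600,800,3),255,np.uint8); c=np.array([.6225,-.1635])
for i,cam in enumerate(('top','side')):
    s=snap(cam)
    for j,(h,z) in enumerate(((.022,.08),(.05,.05))):
        pts=np.array([[c[0]+h,c[1]+h,z],[c[0]+h,c[1]-h,z],[c[0]-h,c[1]-h,z],[c[0]-h,c[1]+h,z]])
        dst=np.array([[0,0],[300,0],[300,300],[0,300]],np.float32)
        W[i*300:i*300+300,j*300:j*300+300]=cv2.warpPerspective(s['frame'],cv2.getPerspectiveTransform(proj(s,pts).astype(np.float32),dst),(300,300),flags=cv2.INTER_CUBIC)
for q in((150,150),(450,150),(150,450),(450,450)): cv2.circle(W,q,2,(0,0,255),-1)
cv2.imwrite('pics/k3.png',W[:,:600,::-1])
s=snap('top'); 
for cam in('top','side'):
  for d in det(cam,'start_button_top',.3): print(cam,round(d['p'],2),np.round(d['xy'],1))
  print(proj(snap(cam),[[.574,-.241,.055]]))
go(574,-241,100,20)
E
```

```text
tcp_pos: [0.5731, -0.2397, 0.1371]
eef_rot: [-3.141, 0.0, 0.376]
contact_force: [0.8, -1.0, -0.1]
finger_gap: 0.085
gripper_force: 0.0
[[396.22755861 241.37885349]]
side 0.57 [313.6 297.9]
[[315.4372375  301.71326519]]
now [ 572.8 -240.4  137.4] 21.5 dx,dy,dz [ 0.8  1.  37.4] len 37 spin 1.5 q6 0.72
```

View pics/k3.png

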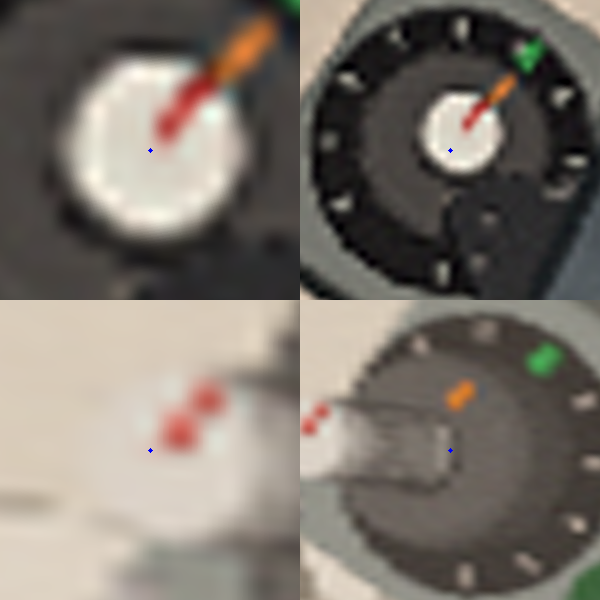

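Pointer ≈-41° and clip ≈-40°, orange mark unmoved. Press the button.

```bash
python3 -m pendant '[{"dx":1,"dy":1,"dz":15,"spin":0},{"dx":0,"dy":0,"dz":20,"spin":0},{"dx":0,"dy":0,"dz":12,"spin":0},{"dx":0,"dy":0,"dz":5,"spin":0},{"dx":0,"dy":0,"dz":0,"spin":0},{"dx":0,"dy":0,"dz":0,"spin":0},{"dx":0,"dy":0,"dz":0,"spin":0}]' 0|sed -n '2,6p'
python3 -m pendant '[{"dx":0,"dy":0,"dz":3,"spin":0},{"dx":0,"dy":0,"dz":3,"spin":0},{"dx":0,"dy":0,"dz":3,"spin":0},{"dx":0,"dy":0,"dz":0,"spin":0},{"dx":0,"dy":0,"dz":0,"spin":0}]' |sed -n '2,4p'
```

```text
tcp_pos: [0.5744, -0.2416, 0.0864]
eef_rot: [3.141, -0.001, 0.375]
contact_force: [0.0, 0.2, 0.5]
finger_gap: 0.009
gripper_force: 0.0
tcp_pos: [0.5741, -0.2414, 0.0766]
eef_rot: [3.141, -0.0, 0.375]
contact_force: [-0.2, -0.1, 2.7]
```

```bash
python3 -m pendant '[{"dx":0,"dy":0,"dz":2,"spin":0},{"dx":0,"dy":0,"dz":2,"spin":0},{"dx":0,"dy":0,"dz":0,"spin":0},{"dx":0,"dy":0,"dz":0,"spin":0}]' |sed -n '2,4p'
python3 -m pendant '[{"dx":0,"dy":0,"dz":2,"spin":0},{"dx":0,"dy":0,"dz":0,"spin":0},{"dx":0,"dy":0,"dz":0,"spin":0}]' |sed -n '2,4p'
python3 -m pendant '[{"dx":0,"dy":0,"dz":2,"spin":0},{"dx":0,"dy":0,"dz":0,"spin":0},{"dx":0,"dy":0,"dz":0,"spin":0}]' |sed -n '2,4p'
```

```text
tcp_pos: [0.5741, -0.2414, 0.0726]
eef_rot: [3.141, -0.0, 0.375]
contact_force: [0.1, 0.0, 4.5]
tcp_pos: [0.5742, -0.2415, 0.0721]
eef_rot: [3.141, -0.001, 0.375]
contact_force: [-4.9, 2.8, 17.6]
tcp_pos: [0.5743, -0.2415, 0.0717]
eef_rot: [3.141, -0.001, 0.375]
contact_force: [-11.5, 5.6, 34.9]
```

```bash
python3 -m pendant '[{"dx":0,"dy":0,"dz":-4,"spin":0},{"dx":0,"dy":0,"dz":-10,"spin":0},{"dx":0,"dy":0,"dz":-30,"spin":0},{"dx":0,"dy":0,"dz":-40,"spin":0},{"dx":0,"dy":0,"dz":-40,"spin":0},{"dx":-30,"dy":0,"dz":-20,"spin":0},{"dx":-35,"dy":0,"dz":0,"spin":0},{"dx":-35,"dy":0,"dz":0,"spin":0},{"dx":-30,"dy":0,"dz":0,"spin":0},{"dx":0,"dy":0,"dz":0,"spin":0},{"dx":0,"dy":0,"dz":0,"spin":0}]' |head -4
python3 - <<'E'
from h import *
s=snap('top');save(s,'end.png',(150,150,530,360),2.1)
E
```

```text
time: 51.67
tcp_pos: [0.452, -0.2894, 0.2127]
eef_rot: [-3.141, 0.0, 0.373]
contact_force: [0.3, 0.7, 1.1]
```

View pics/end.png

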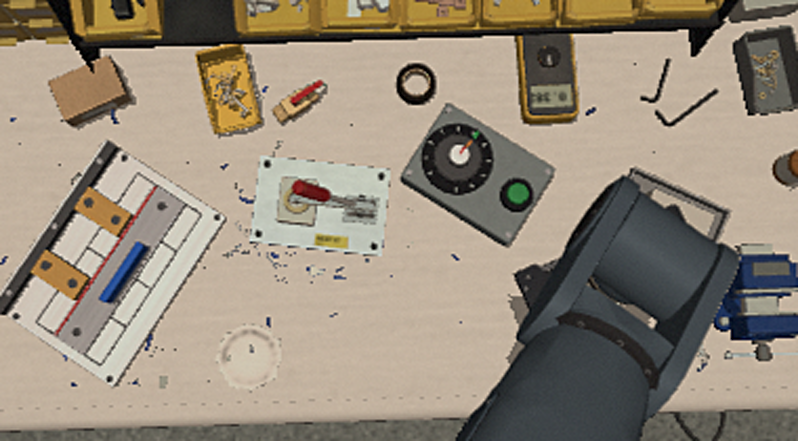

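Everything in place in the final view: blocks on the fence, straightedge flush, pointer at the clip.

```bash
python3 -c "
from cell import env
print(env.hand_in())"
```

```text
the job is handed in; nothing more can be done
None
```

The job is handed in, and no verdict came back. In the last top view both blocks sat against the fence with the straightedge flush to them and the pointer at the green index. The carton was last seen in the tray earlier (the arm mostly hid it at the end), and the button was pressed to its stop and released.

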